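# Set the iris ring of a back-light to its rider and switch the lamp on

## Task

With a fingertip or the outside of the fingers, push the upright lever pin gently round its arc until the pointer on the far side of the iris ring points at the middle of the rider clamped on the scale, and leave it there. Then press the lamp button beside the ring fully down and let it come up again. Push only: do not pinch the lever, do not press the button before the ring is set, and leave the check weight, ring gauge and eraser where they stand.

Things in the scene. Friction and masses are not known exactly. Their poses are not given: they have to be found in the camera images.
- stage: Fixed back-light with an iris: flat round grey base 172 mm wide and 14 mm thick, with a 52 mm wide ear on its -y side that carries the lamp button and reaches 110 mm from the axis; on the base a dark round drum 116 mm wide, top at 26 mm, and on it the turning ring. Origin on the ring's axis at bench height. Its x axis points to the middle of the scale (black lines every 15 degrees, on the base on the side away from the robot), z up. It cannot be shifted.
- iris (a joint): Turning angle of the aluminium iris ring about the upright axis through the stage's origin, rad, positive anticlockwise seen from above, range -1.15 to 1.15 with hard end stops. At 0 the pointer lies along the stage's +x and the lever along its -x. It turns with a steady friction of about 0.12 N m (about 1.5 N at the pin), has no spring and stays where it is left.
- lever_pin (a point): Centre of the top of the lever's upright steel pin, which is 11 mm thick, stands 80 mm from the ring's axis and reaches from 34 to 70 mm above the bench. It rises from the end of a flat aluminium arm (11 mm wide, 29 to 35 mm high, reaching 89 mm from the axis) on the side of the ring nearer to the robot. More than 15 N on the lever counts as forcing or pinching it. The ring itself (100 mm wide) has its top at 37 mm.
- pointer_tip (a point): Tip of the narrow dark pointer on the ring, exactly opposite the lever, 64 mm from the axis, 32 mm above the bench.
- rider_mark (a point): The set mark: the point 2 mm in front of the middle of the rider's inner face, 64 mm from the axis and 32 mm above the bench, where the pointer tip belongs. The rider is a steel block 10 mm wide, 18 mm long along the radius (66 to 84 mm from the axis), top at 36 mm with a small 5 mm high screw head on it; it is clamped on the scale and cannot shift. It stands 0.1 to 0.85 rad anticlockwise of the scale's middle; the pointer starts clockwise of it.
- lamp_button_top (a point): Centre of the top face of the black round lamp button (28 mm wide, in a dark housing on the base, right of the ring, at stage x +20, y -86 mm). Pressed straight down.
- lamp_button (a joint): Travel of the lamp button, m: 0 up, 0.006 fully down; a spring of about 4 N at full travel brings it back up.
- test_weight: Loose check weight with a knob, 22 mm wide, 37 mm high, standing on the bench left of the base, the one nearest to it. Origin at the centre of its underside. To be left alone.
- ring_gauge: Loose hardened ring gauge (plain steel ring), 48 mm wide, 14 mm high, lying on the bench left of the base, the one nearest to it. Origin at the centre of its underside. To be left alone.
- eraser: Loose eraser, 20 x 42 x 12 mm, lying on the bench right of the base, beyond the button's ear. Origin at the centre of its underside. To be left alone.
Mind the look-alikes: they are no part of the job. There is more than one size of the stage; the job needs the largest.

How it is judged:
By the outcome, as a careful person would: the job done as asked, in the order asked, and still so for the second after the job is handed in, with the robot touching nothing.
It also fails if it takes over 48 s, if anything falls off the work surface, if the arm or the gripper's body presses on something with over 40 N, if the wrist force passes 120 N, or if a joint passes its speed limit or range.

## Robot

A 6-joint arm with a two-finger parallel gripper is mounted at the origin on a cart in front of the work surface, level with it; the furniture and walls round the work are solid. World frame = base frame: x ahead of the robot, y to its left, z up, the work surface at z = 0. Lengths are in mm, angles in rad, forces in N, time in s.
With the tool pointing down it reaches from about 400 to 925 mm from the base axis. Payload 3.4 kg.
Tool frame: the origin (TCP) lies midway between the tips of the shut fingers; the grasp point (between the pads) lies 19 mm behind it; z points along the fingers, x is the direction in which the jaws open and shut, and the axes are right-handed (so a half turn about z gives the same grasp; the last joint's range is limited). The gripper opens to 85 mm and grips with 20 to 120 N. Pads are 22 mm wide; open, the fingers measure 114 mm over their backs; the gripper's body (76 mm by 85 mm) begins 54 mm behind the grasp point. The pads swing forward as they close: fully open they stand 13 mm farther back than shut.
Start: joints at [-1.399, 0.307, 1.506, -0, 1.328, -0.073], TCP at [139.333, -557.868, 198.405] pointing down, gripper open.
Joint ranges: [-3.12, 3.12], [-1.05, 2.28], [0.14, 2.33], [-1.42, 4.57], [0.1, 2.73], [-2.68, 2.68]. Speed limits (rad/s): [2.57, 2.57, 3.14, 3.14, 3.14, 3.14].

## Interface

Orientations are given as a 3x3 rotation matrix whose columns are the frame's x, y, z axes.
In Python, from rig import bot gives the robot as it stands.
- The arm moves only by the shell command python3 -m pendant 'ROWS' [FORCE]. ROWS is JSON, a list of rows, each an object of numbers: "tx", "ty", "tz": the shift along the tool's x, y, z in mm; "rx", "ry", "rz": the turn, a rotation vector about the tool's x, y, z in rad; "jaw": the closure, from -1 (fully open) to 1 (shut). In form: [{"tx": .., "ty": .., "tz": .., "rx": .., "ry": .., "rz": .., "jaw": ..}, ...]. A call has exactly 8 rows; each row is the pose to reach, as a shift and turn from the pose commanded when the call began, along the tool's axes at that moment; what a row does not reach only later rows make up. A row lasts 1/12 s, in which the tool goes at most 41.7 mm and 7.16 degrees, less where a joint would pass 70% of its speed; a pose out of reach is approached as far as the arm can. A call with a gripper value outside its range is refused whole. The fingers move at their own pace and stop on an object; FORCE is the grip in N (left out, the last holds). Time passes only in rows, so rows that repeat a pose let the fingers close, or fill a call up. It gives the time, the measured TCP pose, the force and the opening at its end, in the units of the state.
- bot.observe(): the state, without advancing time (a new reading comes with each control period).
- bot.get_image(name): name is "scene" or "top" or "wrist"; returns a dict with "image" (384x512x3 uint8, red, green, blue), "mtx" (3x3 intrinsics, pixels), "R" (3x3) and "t" (3): a world point X has camera coordinates R X + t. Camera axes: x right, y down, z forward; pixel columns grow to the right and rows downward; lengths in mm; the calibration is good to about 2 mm. A picture is of the moment at which its call begins. There is no depth.
- bot.hand_in(): hands the job in, once; it reports no verdict.
Trained networks look in the newest picture that a camera, given by its name, has taken for a name from the list of things; names that differ only in an ending like _2 or _b are one class to them, and where a whole thing is asked for, a point or a joint stands for the part that bears it (a point fixed in the world has none). Each returns a list of dicts, best first, with "confidence" (0 to 1); they miss things now and then, are a little off and sometimes report something else, mostly with a low value. They report only what shows in the picture. A call takes as long as a camera call. They do not tell look-alikes from the thing itself.
- bot.trace(camera, name): "mask" (384x512 bool, what is visible of it) and "point" ([row, column] in pixels, amid what is visible of it).
The state is a dict: "time": time; "joint_positions": joint angles; "joint_vel": joint speeds; "tau": joint torques, N m; "ee_pos": TCP position; "eef_rot": TCP orientation; "wrist_force": force on the tool from outside, world axes, zero at the start; "moment": the same for the moment, N m; "opening": finger opening in mm.
Only numpy, scipy, OpenCV 4.12 (cv2) and the standard library are available. Lean on these libraries where they do the work, as an engineer would, in place of code of your own. Each camera call takes 0.05 s, during which the arm holds its last target.

## Working session

There is one attempt and no reset: what is moved stays moved. The work goes in short steps, Python scripts to look and compute and a shell command to move; the robot and the scene stay as the last step left them, time stands still between calls to the robot, and variables do not carry over. Pictures are saved under pics/ and viewed, and the job is handed in when it is done.

```bash
ls; mkdir -p pics
python3 - <<'E'
from rig import bot
import cv2,numpy as np
s=bot.observe()
for k,v in s.items(): print(k,np.round(v,3).tolist())
for n in("scene","top","wrist"):
    d=bot.get_image(n); cv2.imwrite(f"pics/{n}0.png",d["image"][:,:,::-1])
    print(n,np.round(d["mtx"],1).tolist(),np.round(d["R"],4).tolist(),np.round(d["t"],1).tolist())
E
```

```text
pics
time 0.0
joint_positions [-1.4, 0.308, 1.508, 0.0, 1.328, -0.073]
joint_vel [-0.002, 0.001, -0.001, 0.001, 0.001, 0.001]
tau [0.001, -45.754, -25.191, -0.0, 0.013, 0.0]
ee_pos [139.202, -557.105, 197.495]
eef_rot [[0.242, -0.97, -0.0], [-0.97, -0.242, 0.002], [-0.002, -0.0, -1.0]]
wrist_force [0.72, -0.24, -0.216]
moment [0.001, -0.003, -0.008]
opening 85.013
scene [[490.1, 0.0, 252.3], [0.0, 490.1, 193.9], [0.0, 0.0, 1.0]] [[-0.7995, -0.6004, -0.0175], [-0.3861, 0.536, -0.7508], [0.4602, -0.5935, -0.6603]] [669.3, 78.6, 1073.3]
top [[374.1, 0.0, 255.8], [0.0, 374.1, 192.0], [0.0, 0.0, 1.0]] [[0.0228, -0.9997, 0.0118], [-0.981, -0.0246, -0.1925], [0.1928, -0.0072, -0.9812]] [326.2, 601.1, 1002.2]
wrist [[265.4, 0.0, 252.2], [0.0, 265.4, 199.8], [0.0, 0.0, 1.0]] [[0.2423, -0.9702, -0.0019], [-0.9186, -0.2301, 0.3212], [-0.3121, -0.0761, -0.947]] [-574.8, -40.7, 380.4]
```

View pics/scene0.png

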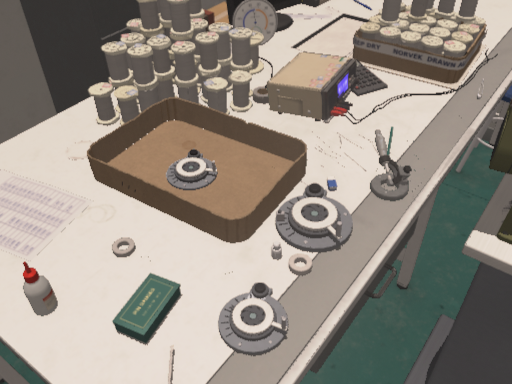

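View pics/top0.png

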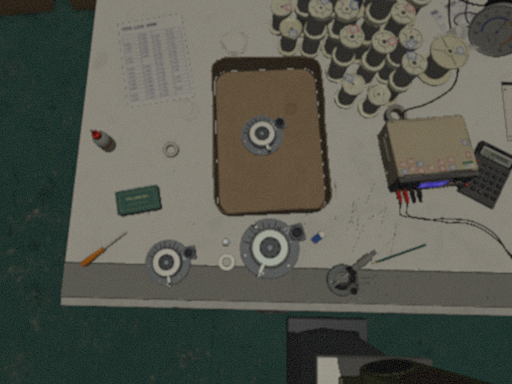

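View pics/wrist0.png

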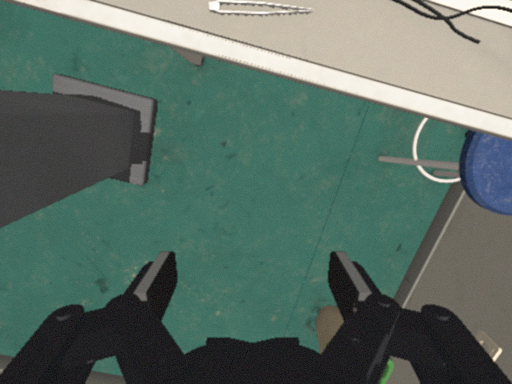

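Stage candidates: the tray one (scene 190,170; top 262,135), the right-middle one (scene 315,218; top 270,247), and the front-left one (scene 253,318; top 167,262). The one at top (270,247) looks largest. I'll crop it and measure.

```bash
cat > h.py <<'E'
from rig import bot
import cv2,numpy as np
def ray(d,rc):
    r,c=rc; v=np.linalg.solve(d["mtx"],[c,r,1.]); R=np.array(d["R"]);t=np.array(d["t"])
    return -R.T@t, R.T@v
def onz(d,rc,z):
    o,v=ray(d,rc); return o+v*(z-o[2])/v[2]
def proj(d,X):
    p=np.array(d["mtx"])@(np.array(d["R"])@np.array(X,float)+d["t"]); return p[1]/p[2],p[0]/p[2]
def tri(a,b):
    (o1,v1),(o2,v2)=a,b; A=np.stack([v1,-v2],1); s=np.linalg.lstsq(A,o2-o1,rcond=None)[0]
    p,q=o1+s[0]*v1,o2+s[1]*v2; return (p+q)/2,np.linalg.norm(p-q)
def crop(d,r,c,h,w,f,name):
    r,c=int(r),int(c); im=d["image"][max(0,r-h):r+h,max(0,c-w):c+w,::-1]
    cv2.imwrite(name,cv2.resize(im,None,fx=f,fy=f,interpolation=cv2.INTER_CUBIC))
E
python3 - <<'E'
from h import *
D={n:bot.get_image(n) for n in("scene","top")}
for n,d in D.items():
  for nm in("stage","iris","lever_pin","pointer_tip","lamp_button_top","test_weight","ring_gauge","eraser"):
    for q in bot.trace(n,nm)[:4]:
      print(n,nm,round(q["confidence"],2),np.round(q["point"],1),q["mask"].sum(),np.round(onz(d,q["point"],35)))
crop(D["scene"],218,315,50,60,6,"pics/sc.png");crop(D["top"],247,270,40,50,7,"pics/tc.png")
E
```

```text
scene stage 0.82 [321.3 252.1] 3699 [385. 602.  35.]
scene stage 0.77 [175.8 191.3] 1442 [749. 361.  35.]
scene stage 0.59 [219.7 317.9] 3679 [424. 312.  35.]
scene iris 0.81 [314.3 254.8] 1314 [390. 587.  35.]
scene iris 0.66 [166.1 191.9] 518 [774. 332.  35.]
scene iris 0.63 [214.9 315.7] 1450 [436. 302.  35.]
scene lever_pin 0.97 [314.8 257. ] 1327 [386. 586.  35.]
scene lever_pin 0.93 [165.9 191.6] 607 [775. 331.  35.]
scene lever_pin 0.91 [213.5 316.9] 1366 [436. 297.  35.]
scene pointer_tip 0.86 [318.1 252.7] 1312 [388. 596.  35.]
scene pointer_tip 0.77 [170.3 191.3] 602 [764. 345.  35.]
scene pointer_tip 0.63 [217.3 279.4] 72 [496. 355.  35.]
scene pointer_tip 0.56 [216.6 314.4] 1427 [436. 308.  35.]
scene lamp_button_top 0.45 [150.1 193.4] 44 [816. 280.  35.]
scene test_weight 0.53 [248.4 276.6] 166 [449. 433.  35.]
scene ring_gauge 0.55 [267.  301.6] 329 [381. 445.  35.]
scene eraser 0.4 [180.3 329.9] 106 [471. 181.  35.]
top stage 0.91 [262.5 167.6] 1751 [392. 581.  35.]
top stage 0.9 [133.6 259.5] 1419 [775. 333.  35.]
top stage 0.67 [250.3 270.8] 2935 [432. 295.  35.]
top iris 0.93 [135.7 260.3] 444 [768. 331.  35.]
top iris 0.88 [246.9 268.5] 1119 [441. 301.  35.]
top iris 0.68 [263.6 164.1] 694 [389. 590.  35.]
top lever_pin 0.98 [262.8 165.3] 614 [391. 587.  35.]
top lever_pin 0.77 [248.6 268.5] 1111 [436. 301.  35.]
top lever_pin 0.63 [135.1 263.6] 530 [771. 321.  35.]
top pointer_tip 0.92 [250.5 266.8] 1066 [431. 306.  35.]
top pointer_tip 0.88 [132.2 261.9] 439 [780. 326.  35.]
top pointer_tip 0.56 [262.2 164.4] 555 [392. 590.  35.]
top lamp_button_top 0.63 [232.7 296.8] 79 [483. 222.  35.]
top lamp_button_top 0.57 [237.3 318.8] 86 [471. 159.  35.]
top test_weight 0.54 [240.7 225. ] 35 [456. 424.  35.]
top ring_gauge 0.63 [234.3 317. ] 98 [480. 164.  35.]
top ring_gauge 0.6 [260.9 226.1] 161 [400. 419.  35.]
```

View pics/sc.png

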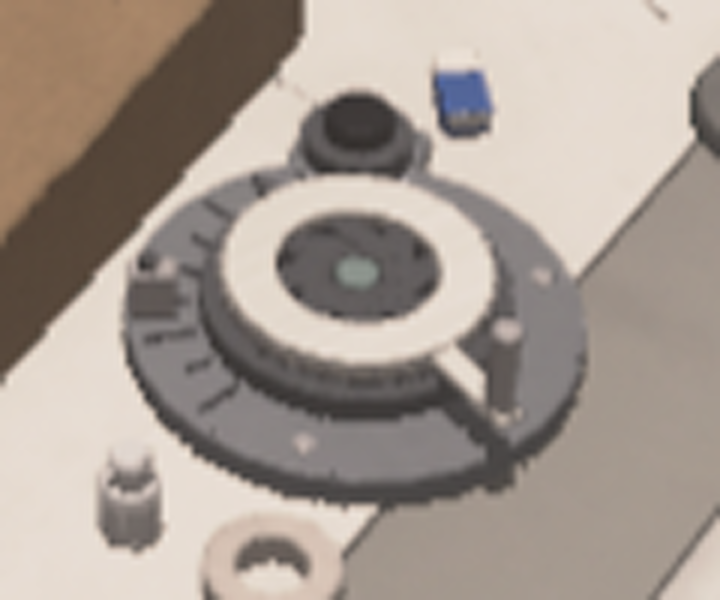

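View pics/tc.png

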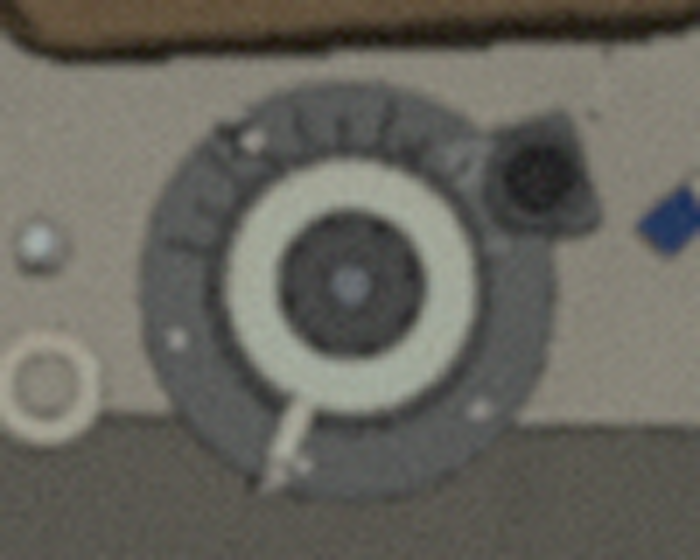

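Run:
```python
from h import *
d=bot.get_image("wrist");R=np.array(d["R"]);C=-R.T@d["t"];s=bot.observe();E=np.array(s["eef_rot"])
print("cam in tool",E.T@(C-s["ee_pos"]),"axes in tool",np.round(E.T@R.T,3))
D={n:bot.get_image(n) for n in("scene","top")}
T=lambda a,b:print(*tri(ray(D["scene"],a),ray(D["top"],b)))
# crops -> px : scene orig (168,255) f6 ; top orig (207,220) f7
S=lambda x,y:(168+y/6-.4,255+x/6-.4); P=lambda x,y:(207+y/7-.4,220+x/7-.4)
T(S(357,272),P(349,285)) # iris centre
T(S(508,328),P(265,490)) # pin top
T(S(358,118),P(537,175)) # button
T(S(145,262),P(252,140)) # screw head
crop(D["scene"],160,390,50,60,6,"pics/st.png");crop(D["top"],270,360,40,50,7,"pics/tt.png")
```

```text
cam in tool [   0.87005578  -83.60892763 -174.62153992] axes in tool [[ 1.     0.    -0.   ]
 [ 0.     0.947  0.321]
 [ 0.    -0.321  0.947]]
[440.998067   298.96226039  35.66332797] 2.078953527781499
[362.69838914 332.25030421  78.71634315] 5.191938464204189
[486.86411736 223.40805671  34.38557471] 1.8924310329978782
[501.34513338 341.12234347  38.79254703] 9.913389689631561
```

View pics/st.png

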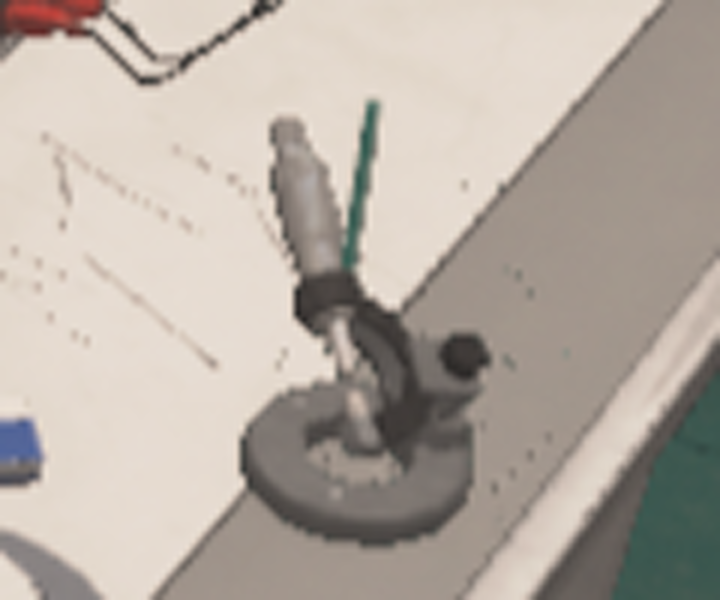

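View pics/tt.png

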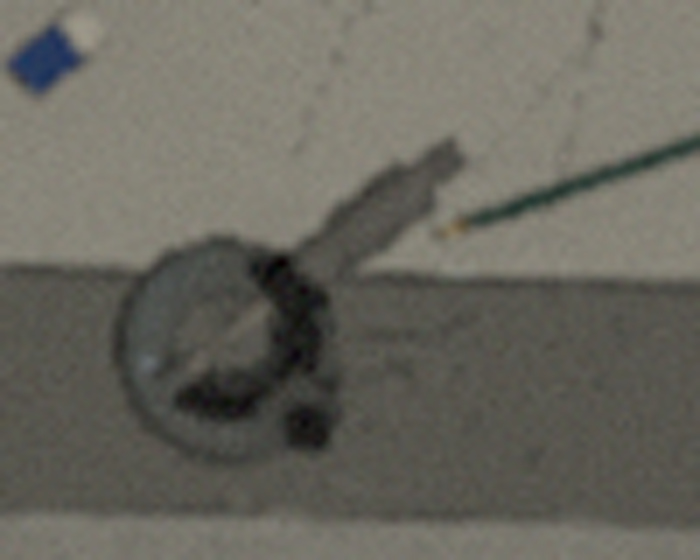

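The scene shows the pin top at about (340,223) and the button at about (315,188). The stage axis is near (441,299), with the ring top at about 36 mm as expected. I'll swing over there at about z 240, keeping the tool's orientation, to clear the small stand.

```bash
python3 -m pendant '[{"tx":-10,"ty":-36,"tz":-10,"jaw":-1},{"tx":-20,"ty":-73,"tz":-20,"jaw":-1},{"tx":-30,"ty":-109,"tz":-30,"jaw":-1},{"tx":-40,"ty":-146,"tz":-40,"jaw":-1},{"tx":-49,"ty":-182,"tz":-40,"jaw":-1},{"tx":-59,"ty":-218,"tz":-40,"jaw":-1},{"tx":-69,"ty":-255,"tz":-40,"jaw":-1},{"tx":-79,"ty":-291,"tz":-40,"jaw":-1}]' 40
```

```text
validation failed for argument at $[0]...
```

```bash
python3 -m pendant '[{"tx":-10,"ty":-36,"tz":-10,"rx":0,"ry":0,"rz":0,"jaw":-1},{"tx":-20,"ty":-73,"tz":-20,"rx":0,"ry":0,"rz":0,"jaw":-1},{"tx":-30,"ty":-109,"tz":-30,"rx":0,"ry":0,"rz":0,"jaw":-1},{"tx":-40,"ty":-146,"tz":-40,"rx":0,"ry":0,"rz":0,"jaw":-1},{"tx":-49,"ty":-182,"tz":-40,"rx":0,"ry":0,"rz":0,"jaw":-1},{"tx":-59,"ty":-218,"tz":-40,"rx":0,"ry":0,"rz":0,"jaw":-1},{"tx":-69,"ty":-255,"tz":-40,"rx":0,"ry":0,"rz":0,"jaw":-1},{"tx":-79,"ty":-291,"tz":-40,"rx":0,"ry":0,"rz":0,"jaw":-1}]' 40
```

```text
time: 1.87
ee_pos: [404.1, -409.6, 238.7]
eef_rot: [[0.242, -0.97, 0.0], [-0.97, -0.242, -0.001], [0.001, -0.0, -1.0]]
wrist_force: [0.5, -0.2, -0.2]
opening: 85.7
```

```bash
python3 -m pendant '[{"tx":-27,"ty":-26,"tz":0,"rx":0,"ry":0,"rz":0,"jaw":-1},{"tx":-54,"ty":-53,"tz":0,"rx":0,"ry":0,"rz":0,"jaw":-1},{"tx":-81,"ty":-79,"tz":0,"rx":0,"ry":0,"rz":0,"jaw":-1},{"tx":-108,"ty":-106,"tz":0,"rx":0,"ry":0,"rz":0,"jaw":-1},{"tx":-134,"ty":-132,"tz":0,"rx":0,"ry":0,"rz":0,"jaw":-1},{"tx":-161,"ty":-158,"tz":0,"rx":0,"ry":0,"rz":0,"jaw":-1},{"tx":-188,"ty":-185,"tz":0,"rx":0,"ry":0,"rz":0,"jaw":-1},{"tx":-215,"ty":-211,"tz":0,"rx":0,"ry":0,"rz":0,"jaw":-1}]'
python3 -m pendant '[{"tx":-36,"ty":-9,"tz":0,"rx":0,"ry":0,"rz":0,"jaw":-1},{"tx":-73,"ty":-18,"tz":0,"rx":0,"ry":0,"rz":0,"jaw":-1},{"tx":-110,"ty":-27,"tz":0,"rx":0,"ry":0,"rz":0,"jaw":-1},{"tx":-146,"ty":-36,"tz":0,"rx":0,"ry":0,"rz":0,"jaw":-1},{"tx":-182,"ty":-46,"tz":0,"rx":0,"ry":0,"rz":0,"jaw":-1},{"tx":-219,"ty":-55,"tz":0,"rx":0,"ry":0,"rz":0,"jaw":-1},{"tx":-255,"ty":-64,"tz":0,"rx":0,"ry":0,"rz":0,"jaw":-1},{"tx":-292,"ty":-73,"tz":0,"rx":0,"ry":0,"rz":0,"jaw":-1}]'
python3 - <<'E'
from h import *
d=bot.get_image("wrist");cv2.imwrite("pics/w1.png",d["image"][:,:,::-1]);print(bot.observe()["ee_pos"],bot.observe()["joint_positions"])
E
```

```text
time: 2.53
ee_pos: [555.9, -149.2, 238.6]
eef_rot: [[0.242, -0.97, 0.0], [-0.97, -0.242, -0.0], [0.0, -0.0, -1.0]]
wrist_force: [-0.2, -1.1, -1.4]
opening: 85.7
time: 3.2
ee_pos: [554.9, 151.8, 238.6]
eef_rot: [[0.242, -0.97, 0.0], [-0.97, -0.242, -0.0], [0.0, -0.0, -1.0]]
wrist_force: [0.4, 0.4, -0.3]
opening: 85.4
[554.72725621 159.50609107 238.50113327] [0.20187722 0.28107981 1.44100305 0.00710902 1.41771848 1.522799  ]
```

View pics/w1.png

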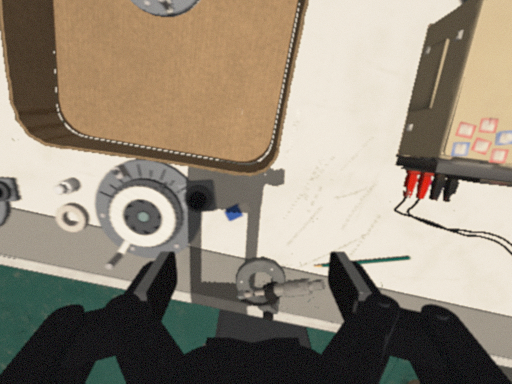

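```bash
python3 -m pendant '[{"tx":-28,"ty":18,"tz":14,"rx":0,"ry":0,"rz":0,"jaw":-1},{"tx":-56,"ty":36,"tz":30,"rx":0,"ry":0,"rz":0,"jaw":-1},{"tx":-84,"ty":54,"tz":48,"rx":0,"ry":0,"rz":0,"jaw":-1},{"tx":-112,"ty":72,"tz":66,"rx":0,"ry":0,"rz":0,"jaw":-1},{"tx":-140,"ty":90,"tz":84,"rx":0,"ry":0,"rz":0,"jaw":-1},{"tx":-168,"ty":108,"tz":102,"rx":0,"ry":0,"rz":0,"jaw":-1},{"tx":-196,"ty":126,"tz":118,"rx":0,"ry":0,"rz":0,"jaw":-1},{"tx":-196,"ty":126,"tz":118,"rx":0,"ry":0,"rz":0,"jaw":-1}]'
python3 - <<'E'
from h import *
for i in range(2): d=bot.get_image("wrist")
cv2.imwrite("pics/w2.png",cv2.resize(d["image"][:,:,::-1],None,fx=1.5,fy=1.5));print(bot.observe()["ee_pos"],bot.observe()["joint_positions"])
np.savez("w2.npz",**d)
E
```

```text
time: 3.92
ee_pos: [378.6, 310.7, 117.4]
eef_rot: [[0.246, -0.969, -0.008], [-0.969, -0.246, -0.002], [0.0, 0.009, -1.0]]
wrist_force: [-1.8, -0.3, 0.2]
opening: 85.7
[384.22830512 309.88182187 119.87007388] [ 5.93397096e-01  2.73624104e-01  1.78170145e+00 -4.10080444e-04
  1.08789681e+00  1.91645579e+00]
```

View pics/w2.png

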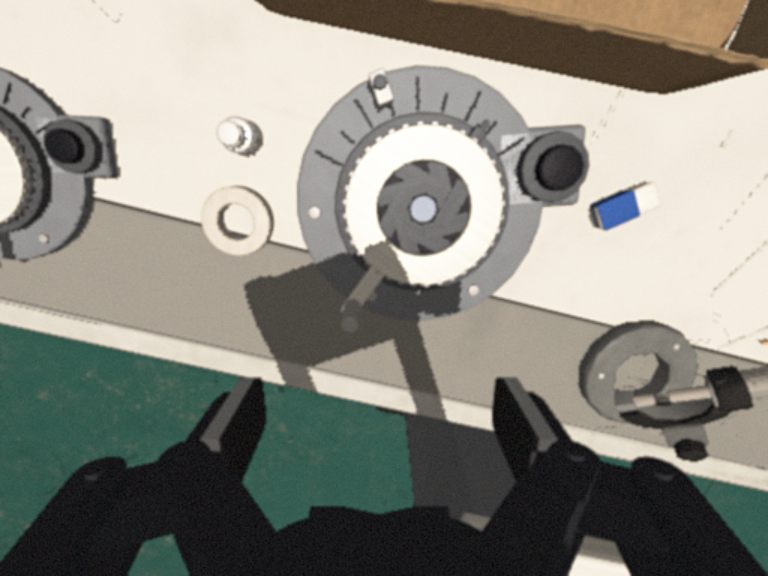

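Run:
```python
from h import *
d=dict(np.load("w2.npz"))
crop(d,130,280,90,125,3.2,"pics/w2c.png"); print(130-90,280-125)
```

```text
40 155
```

View pics/w2c.png

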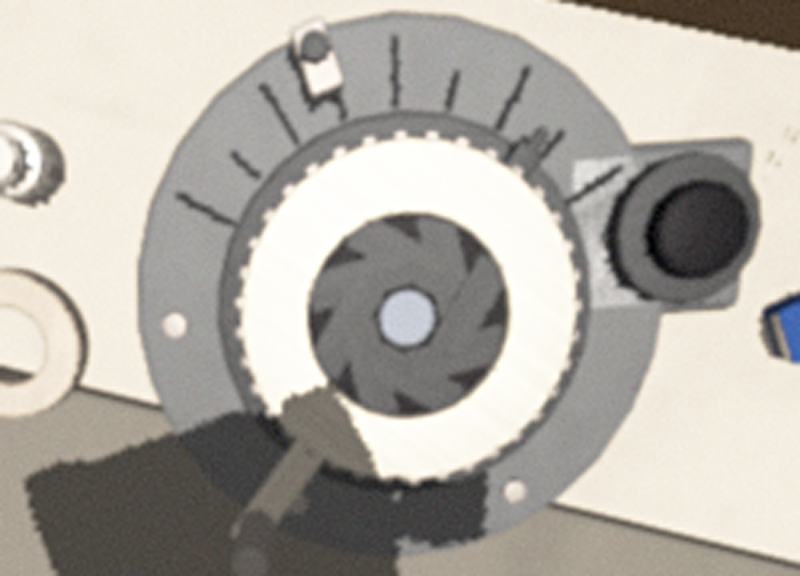

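Run:
```python
from h import *
d=dict(np.load("w2.npz"));im=d["image"]
W=lambda x,y,z:onz(d,(40+y/3.2-.35,155+x/3.2-.35),z)
# ring: bright mask fit in rectified plane z=37
H=np.float32; n=600
xs=441+(np.arange(n)-300)*.4; ys=299+(np.arange(n)-300)*.4
def rect(z):
    src=np.array([proj(d,(x,y,z))[::-1] for x,y in((321,179),(561,179),(561,419),(321,419))],np.float32)
    # out: col = (x-321)/.4 , row=(y-179)/.4
    M=cv2.getPerspectiveTransform(src,np.float32([[0,0],[600,0],[600,600],[0,600]]))
    return cv2.warpPerspective(im,M,(600,600),flags=cv2.INTER_LINEAR)
g=rect(37).min(2); m=(g>225).astype(np.uint8)
# outer edge rays
P=[]
for a in np.linspace(-2.2,2.2,90):
    for it in range(1): pass
    r=np.arange(60,35,-.2); c=300+np.outer(r,[np.cos(a),np.sin(a)])/.4
    v=g[c[:,1].astype(int),c[:,0].astype(int)]
    k=np.where(v>200)[0]
    if len(k): P.append([441+r[k[0]]*np.cos(a),299+r[k[0]]*np.sin(a)])
P=np.array(P,np.float32)
def fit(P):
    for _ in range(5):
        A=np.c_[2*P,np.ones(len(P))];s=np.linalg.lstsq(A,(P**2).sum(1),rcond=None)[0]
        R=np.sqrt(s[2]+s[0]**2+s[1]**2);e=np.abs(np.hypot(*(P-s[:2]).T)-R);P=P[e<max(1,2*np.median(e))]
    return s[:2],R,len(P)
print("ring",fit(P))
c=fit(P)[0]
# base outer edge pts at z=14 (crop clicks)
B=np.array([W(x,y,14)[:2] for x,y in((141,265),(175,165),(230,90),(400,13),(520,38),(628,145),(660,305),(625,430),(550,515))])
print("base",fit(B))
def ang(p): v=p[:2]-c; return np.round([*p[:2],np.hypot(*v),np.degrees(np.arctan2(v[1],v[0]))],1)
print("pin",ang(W(250,558,70)))
print("ptr",ang(W(543,133,32)))
print("screw41",ang(W(315,43,41)),"rider inner edge",ang(W(322,94,36)))
print("button",W(703,228,30),W(703,228,34))
for n_,a,b in(("m",(395,35),(395,105)),("R1",(457,70),(449,110)),("R2",(527,68),(502,128)),("L2",(264,85),(296,142)),("L3",(235,153),(257,177)),("L4",(180,195),(232,223)),("R4",(622,168),(572,203))): print(n_,ang(W(*a,14)),ang(W(*b,14)))
cv2.imwrite("pics/r14.png",rect(14)[::-1,::-1].transpose(1,0,2)[:,:,::-1] if 0 else rect(14)[:,:,::-1]);cv2.imwrite("pics/r36.png",rect(36)[:,:,::-1])
```

```text
ring (array([444.24947039, 295.73480034]), np.float64(49.040300183390826), 76)
base (array([442.74543419, 293.67430817]), np.float64(85.19843531490599), 7)
pin [371.7 324.6  78.1 158.3]
ptr [502.2 272.5  62.4 -21.8]
screw41 [506.6 340.   76.5  35.4] rider inner edge [495.9 335.3  65.1  37.4]
button [489.85057811 217.98957937  30.        ] [489.45297216 219.69549504  34.        ]
m [519.  319.   78.3  17.3] [501.2 313.9  59.8  17.7]
R1 [514.7 298.8  70.5   2.5] [503.9 297.8  59.7   2. ]
R2 [520.3 278.9  77.9 -12.5] [503.1 280.9  60.7 -14.1]
L2 [496.8 352.9  77.7  47.4] [484.1 340.   59.6  48. ]
L3 [476.5 357.2  69.4  62.3] [471.6 349.2  60.1  62.9]
L4 [460.7 371.   77.1  77.7] [456.7 353.7  59.3  77.9]
R4 [501.5 241.9  78.6 -43.2] [488.3 253.3  61.2 -44. ]
```

View pics/r36.png

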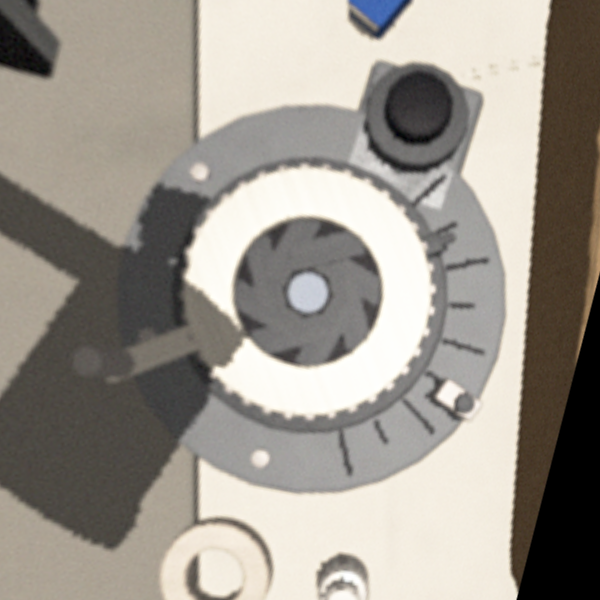

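Centre is about (444,296), and the 9 scale lines give a stage yaw of about 17°. The pointer is at about -22° and the rider at about 36°. The button measures (489.5,219.7) against a predicted (488.7,219.5), so the poses agree and this is the largest stage (base radius about 85). The ring needs about +58°, pushing the pin from its left. I'll close the jaws and come down left of the pin.

```bash
python3 -m pendant '[{"tx":-14,"ty":3,"tz":0,"rx":0,"ry":0,"rz":0,"jaw":0},{"tx":-28,"ty":6,"tz":0,"rx":0,"ry":0,"rz":0,"jaw":1},{"tx":-42,"ty":8,"tz":0,"rx":0,"ry":0,"rz":0,"jaw":1},{"tx":-53,"ty":10,"tz":0,"rx":0,"ry":0,"rz":0,"jaw":1},{"tx":-53,"ty":10,"tz":0,"rx":0,"ry":0,"rz":0,"jaw":1},{"tx":-53,"ty":10,"tz":15,"rx":0,"ry":0,"rz":0,"jaw":1},{"tx":-53,"ty":10,"tz":30,"rx":0,"ry":0,"rz":0,"jaw":1},{"tx":-53,"ty":10,"tz":40,"rx":0,"ry":0,"rz":0,"jaw":1}]' 40
python3 -m pendant '[{"tx":0,"ty":0,"tz":10,"rx":0,"ry":0,"rz":0,"jaw":1},{"tx":0,"ty":0,"tz":20,"rx":0,"ry":0,"rz":0,"jaw":1},{"tx":0,"ty":0,"tz":28,"rx":0,"ry":0,"rz":0,"jaw":1},{"tx":0,"ty":0,"tz":32,"rx":0,"ry":0,"rz":0,"jaw":1},{"tx":0,"ty":0,"tz":32,"rx":0,"ry":0,"rz":0,"jaw":1},{"tx":0,"ty":0,"tz":32,"rx":0,"ry":0,"rz":0,"jaw":1},{"tx":0,"ty":0,"tz":32,"rx":0,"ry":0,"rz":0,"jaw":1},{"tx":0,"ty":0,"tz":32,"rx":0,"ry":0,"rz":0,"jaw":1}]'
python3 - <<'E'
from h import *
d=bot.get_image("wrist")
cv2.imwrite("pics/w3.png",cv2.resize(d["image"][:,:,::-1],None,fx=1.5,fy=1.5));s=bot.observe();print(s["ee_pos"],s["joint_positions"],s["wrist_force"])
E
```

```text
time: 4.68
ee_pos: [363.7, 357.8, 79.9]
eef_rot: [[0.242, -0.97, 0.001], [-0.97, -0.242, -0.0], [0.001, -0.0, -1.0]]
wrist_force: [0.2, 0.7, 0.5]
opening: -0.2
time: 5.35
ee_pos: [363.3, 359.0, 49.0]
eef_rot: [[0.242, -0.97, 0.001], [-0.97, -0.242, 0.001], [-0.001, -0.001, -1.0]]
wrist_force: [-0.3, -0.1, 0.6]
opening: 0.1
[363.26934088 359.02522974  48.94729075] [ 6.96829601e-01  3.84123765e-01  1.83474594e+00 -4.02072165e-05
  9.21450557e-01  2.02269248e+00] [-0.69688428  0.15750943  0.06548722]
```

View pics/w3.png

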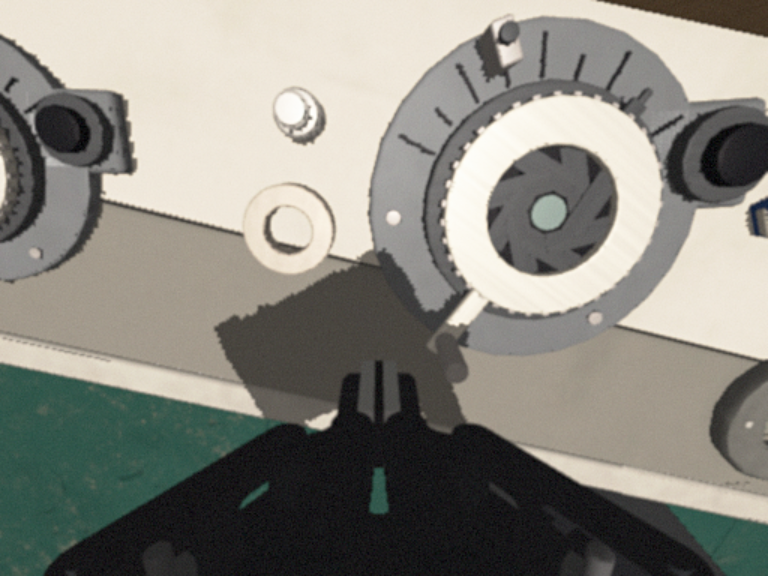

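```bash
python3 -m pendant '[{"tx":4,"ty":0,"tz":0,"rx":0,"ry":0,"rz":0,"jaw":1},{"tx":8,"ty":1,"tz":0,"rx":0,"ry":0,"rz":0,"jaw":1},{"tx":10,"ty":1,"tz":0,"rx":0,"ry":0,"rz":0,"jaw":1},{"tx":12,"ty":2,"tz":0,"rx":0,"ry":0,"rz":0,"jaw":1},{"tx":14,"ty":2,"tz":0,"rx":0,"ry":0,"rz":0,"jaw":1},{"tx":16,"ty":3,"tz":0,"rx":0,"ry":0,"rz":0,"jaw":1},{"tx":18,"ty":4,"tz":0,"rx":0,"ry":0,"rz":0,"jaw":1},{"tx":20,"ty":5,"tz":0,"rx":0,"ry":0,"rz":0,"jaw":1}]'
python3 - <<'E'
from h import *
d=bot.get_image("wrist")
cv2.imwrite("pics/w4.png",cv2.resize(d["image"][:,:,::-1],None,fx=1.5,fy=1.5));s=bot.observe();print(s["ee_pos"],s["wrist_force"])
E
```

```text
time: 6.07
ee_pos: [362.8, 337.8, 48.4]
eef_rot: [[0.242, -0.97, -0.0], [-0.97, -0.242, -0.0], [0.0, 0.0, -1.0]]
wrist_force: [0.2, -0.8, 0.8]
opening: -0.2
[362.48279766 337.28203295  48.32529245] [-0.25082067 -0.61767772  0.16094888]
```

View pics/w4.png

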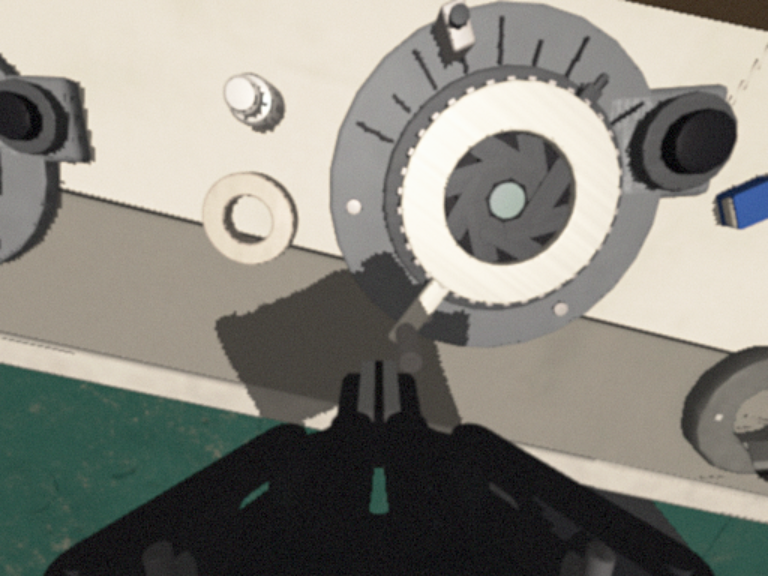

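Run:
```python
from h import *
d=bot.get_image("wrist");s=bot.observe();E=np.array(s["eef_rot"]);p=np.array(s["ee_pos"])
print("TCP px*1.5",np.array(proj(d,p))*1.5)
for dx in(-14.5,14.5):
  for dy in(-11,11):
    print(dx,dy,np.array(proj(d,p+E@[dx,dy,0]))*1.5, np.array(proj(d,p+E@[dx,dy,-21]))*1.5)
pin=onz(d,(362/1.5,410/1.5),70);print("pin",pin,"rel tool",E.T@(pin-p))
```

```text
TCP px*1.5 [347.11488188 376.05045861]
-14.5 -11 [326.02041885 345.41316391] [345.05225277 341.5491984 ]
-14.5 11 [367.44159392 346.59304275] [390.39230362 343.01792495]
14.5 -11 [326.0265148  406.61166287] [345.05867979 409.95866692]
14.5 11 [367.44674296 405.58016121] [390.39758679 408.67589549]
pin [369.36399651 324.10402904  70.        ] rel tool [ 14.66568325  -3.33304906 -21.6552034 ]
```

Run:
```python
from h import *
s=bot.observe();E=np.array(s["eef_rot"]);p=np.array(s["ee_pos"])
d=bot.get_image("scene")
r,c=proj(d,p);print(r,c)
im=d["image"].copy();
crop(d,r,c,45,60,6,"pics/s5.png")
for q in([0,0,0],[14.5,-11,0],[14.5,11,0],[-14.5,11,0],[0,0,-50]):
    a=proj(d,p+E@np.array(q,float)); print(q,(a[1]-int(c)+60)*6,(a[0]-int(r)+45)*6)
```

```text
234.40554072550367 337.8583685628602
[0, 0, 0] 365.1502113771613 272.433244353022
[14.5, -11, 0] 345.5333222443753 235.9099029077904
[14.5, 11, 0] 407.50683195955116 252.84991925184602
[-14.5, 11, 0] 385.29162464876754 309.93316134439306
[0, 0, -50] 379.8070330419962 167.43651631582094
```

View pics/s5.png

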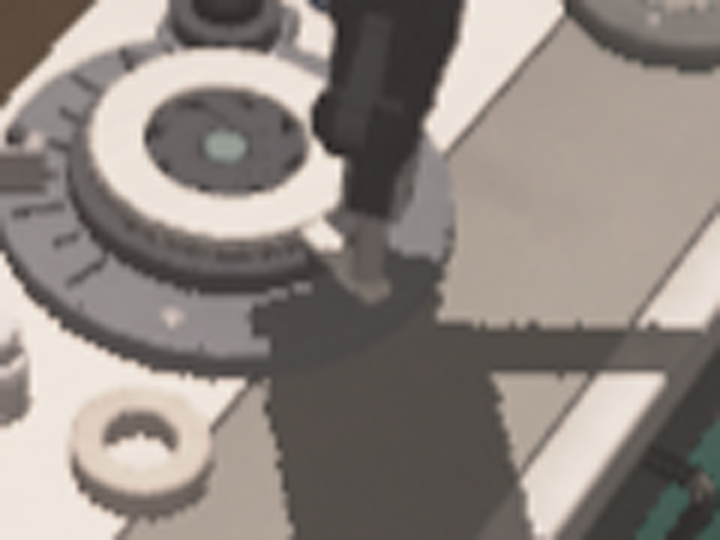

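Run:
```python
from h import *
d=bot.get_image("scene")
for X in((370,325,70),(370,325,34),(362.5,337.3,48)):
    a=proj(d,X); print(X,(a[1]-337+60)*6,(a[0]-234+45)*6)
t=bot.get_image("top"); a=proj(t,(362.5,337.3,48)); crop(t,*a,30,40,9,"pics/t5.png")
for X in((370,325,70),(362.5,337.3,48),(362.5,337.3,75)):
    b=proj(t,X); print(X,(b[1]-int(a[1])+40)*9,(b[0]-int(a[0])+30)*9)
w=bot.get_image("wrist"); crop(w,245,255,45,60,6,"pics/w5.png")
```

```text
(370, 325, 70) 370.4164828040083 197.6316739802453
(370, 325, 34) 360.2283099968588 271.0411402922204
(362.5, 337.3, 48) 365.54618181149397 272.8431641817351
(370, 325, 70) 402.9184502549987 250.8324642835587
(362.5, 337.3, 48) 360.3141856305055 273.7400636652075
(362.5, 337.3, 75) 361.2031243993637 276.1312256813847
```

View pics/t5.png

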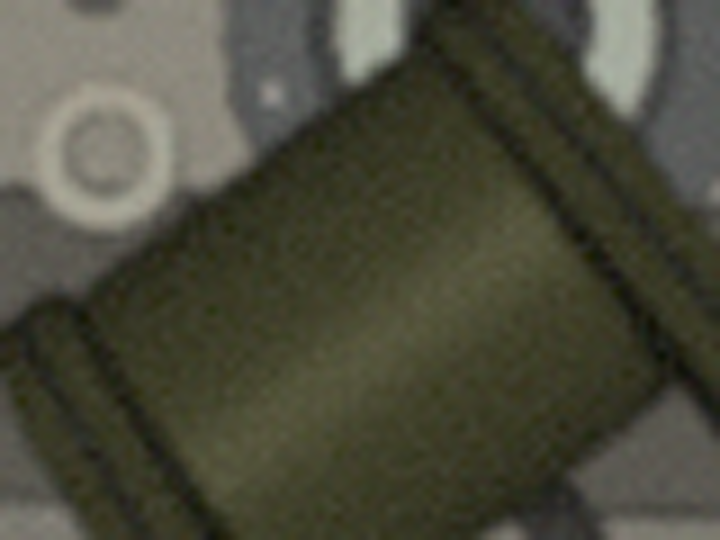

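View pics/w5.png

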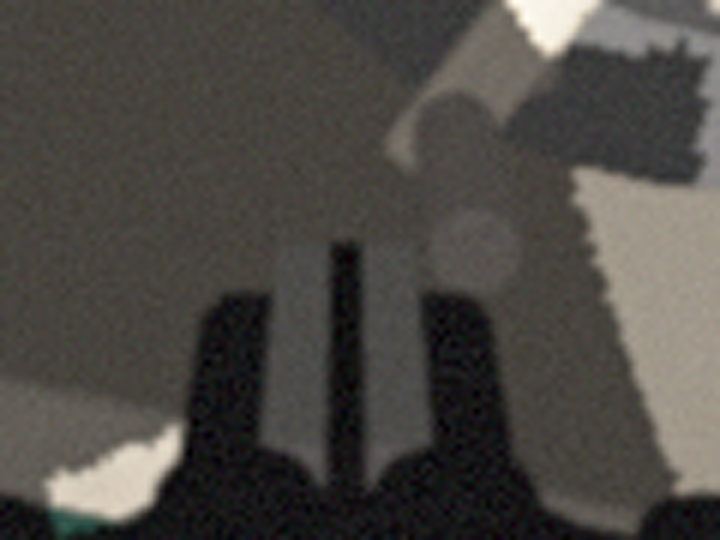

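```bash
python3 -m pendant '[{"tx":1,"ty":0,"tz":0,"rx":0,"ry":0,"rz":0,"jaw":1},{"tx":2,"ty":0,"tz":0,"rx":0,"ry":0,"rz":0,"jaw":1},{"tx":3,"ty":0,"tz":0,"rx":0,"ry":0,"rz":0,"jaw":1},{"tx":4,"ty":0,"tz":0,"rx":0,"ry":0,"rz":0,"jaw":1},{"tx":5,"ty":0,"tz":0,"rx":0,"ry":0,"rz":0,"jaw":1},{"tx":6,"ty":0,"tz":0,"rx":0,"ry":0,"rz":0,"jaw":1},{"tx":7,"ty":0,"tz":0,"rx":0,"ry":0,"rz":0,"jaw":1},{"tx":8,"ty":0,"tz":0,"rx":0,"ry":0,"rz":0,"jaw":1}]'
python3 - <<'E'
from h import *
d=bot.get_image("wrist")
crop(d,230,270,60,80,5,"pics/w6.png");s=bot.observe();print(s["ee_pos"],s["wrist_force"])
d=bot.get_image("scene")
crop(d,234,337,45,60,6,"pics/s6.png")
E
```

```text
time: 7.03
ee_pos: [364.8, 330.2, 48.4]
eef_rot: [[0.242, -0.97, -0.0], [-0.97, -0.242, 0.0], [-0.0, 0.0, -1.0]]
wrist_force: [-0.5, -0.2, -0.7]
opening: -0.2
[364.84499883 329.962327    48.4212393 ] [ 0.18913692 -0.40677066  0.67997537]
```

View pics/w6.png

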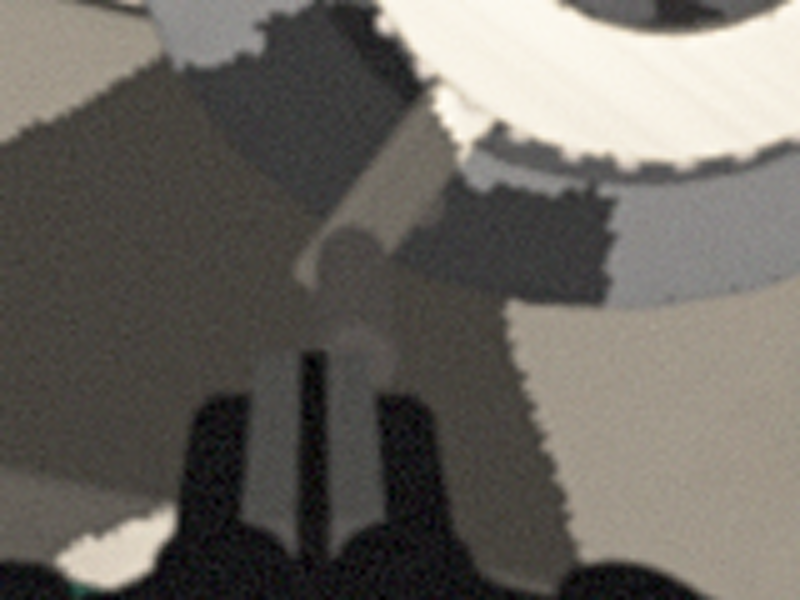

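View pics/s6.png

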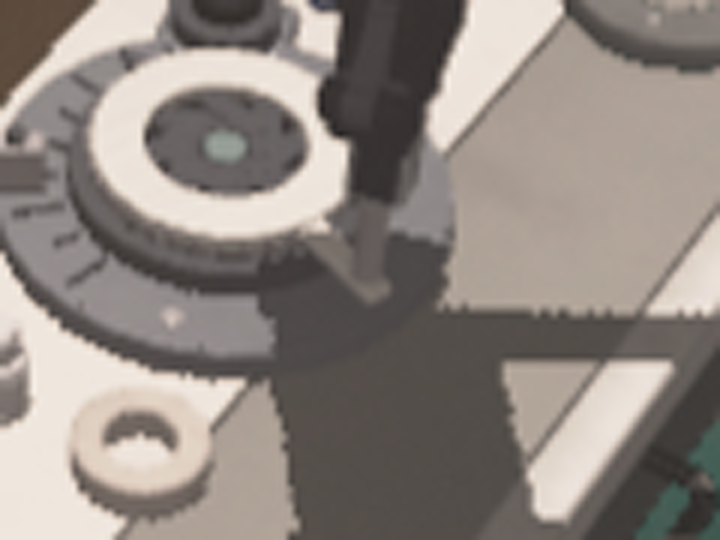

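The fingers pass over the pin top with no force, so the fingertips stand roughly 25–30 mm above the reported TCP. I'll back off, lower beside the pin and check the true tip height.

```bash
python3 -m pendant '[{"tx":-8,"ty":0,"tz":0,"rx":0,"ry":0,"rz":0,"jaw":1},{"tx":-18,"ty":0,"tz":0,"rx":0,"ry":0,"rz":0,"jaw":1},{"tx":-26,"ty":0,"tz":0,"rx":0,"ry":0,"rz":0,"jaw":1},{"tx":-28,"ty":0,"tz":3,"rx":0,"ry":0,"rz":0,"jaw":1},{"tx":-28,"ty":0,"tz":10,"rx":0,"ry":0,"rz":0,"jaw":1},{"tx":-28,"ty":0,"tz":17,"rx":0,"ry":0,"rz":0,"jaw":1},{"tx":-28,"ty":0,"tz":22,"rx":0,"ry":0,"rz":0,"jaw":1},{"tx":-28,"ty":0,"tz":24,"rx":0,"ry":0,"rz":0,"jaw":1}]'
python3 - <<'E'
from h import *
d=bot.get_image("wrist")
crop(d,230,270,60,80,5,"pics/w7.png");s=bot.observe();p=np.array(s["ee_pos"]);print(s["ee_pos"],s["wrist_force"])
d=bot.get_image("scene")
crop(d,224,337,45,60,6,"pics/s7.png")
for h in(0,10,20,30):
    a=proj(d,p+[0,0,h]); print(h,(a[1]-337+60)*6,(a[0]-224+45)*6)
E
```

```text
time: 7.8
ee_pos: [357.1, 356.5, 23.0]
eef_rot: [[0.242, -0.97, -0.002], [-0.97, -0.242, -0.002], [0.001, 0.002, -1.0]]
wrist_force: [0.6, 0.6, -0.5]
opening: 0.3
[357.16098979 356.46776051  23.04830736] [ 0.87325509  0.05392588 -0.09128186]
0 344.41295694680946 422.5752697910894
10 347.1395441707109 402.78180835195025
20 349.90222230907534 382.72634754691455
30 352.7017127209691 362.40365072235886
```

View pics/w7.png

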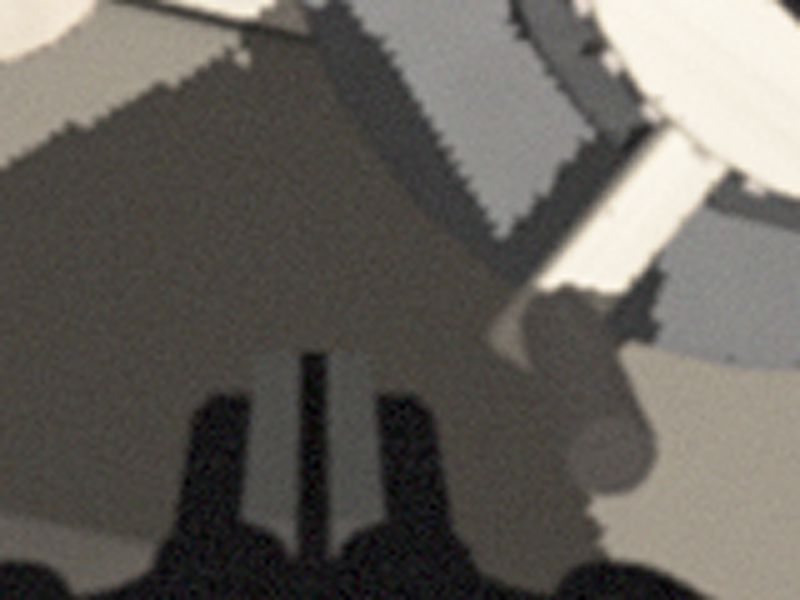

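View pics/s7.png

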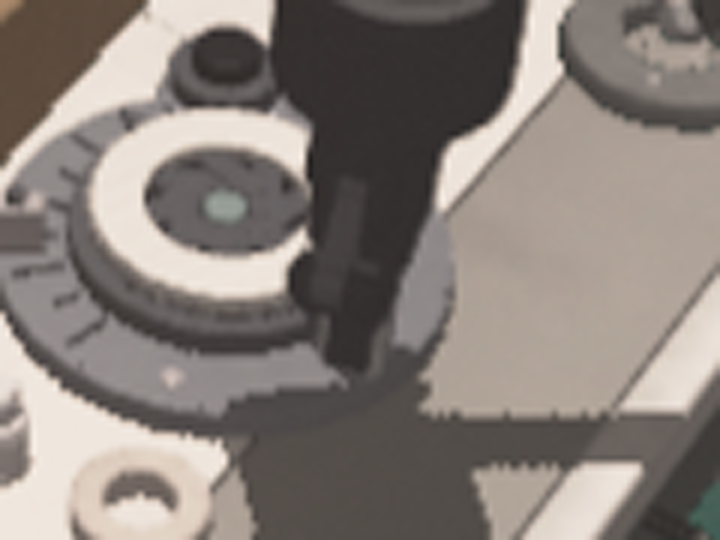

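Scene crop: the dark finger end is at (350,370), about 25 mm above the projected TCP, so the tip is at z ≈ 48, at mid-pin height. I'll lower a little more and push slowly.

```bash
python3 -m pendant '[{"tx":4,"ty":-2,"tz":2,"rx":0,"ry":0,"rz":0,"jaw":1},{"tx":8,"ty":-4,"tz":4,"rx":0,"ry":0,"rz":0,"jaw":1},{"tx":10,"ty":-4,"tz":4,"rx":0,"ry":0,"rz":0,"jaw":1},{"tx":12,"ty":-4,"tz":4,"rx":0,"ry":0,"rz":0,"jaw":1},{"tx":14,"ty":-4,"tz":4,"rx":0,"ry":0,"rz":0,"jaw":1},{"tx":16,"ty":-4,"tz":4,"rx":0,"ry":0,"rz":0,"jaw":1},{"tx":18,"ty":-3,"tz":4,"rx":0,"ry":0,"rz":0,"jaw":1},{"tx":20,"ty":-2,"tz":4,"rx":0,"ry":0,"rz":0,"jaw":1}]'
python3 - <<'E'
from h import *
d=bot.get_image("wrist")
cv2.imwrite("pics/w8.png",cv2.resize(d["image"][:,:,::-1],None,fx=1.5,fy=1.5));s=bot.observe();p=np.array(s["ee_pos"]);print(s["ee_pos"],s["wrist_force"])
E
```

```text
time: 8.57
ee_pos: [363.8, 338.7, 20.5]
eef_rot: [[0.242, -0.97, -0.001], [-0.97, -0.242, 0.001], [-0.001, 0.001, -1.0]]
wrist_force: [-3.7, 3.5, 1.2]
opening: 0.0
[363.60341287 338.0757032   20.437765  ] [-3.04439394  2.48144187  1.65044399]
```

View pics/w8.png

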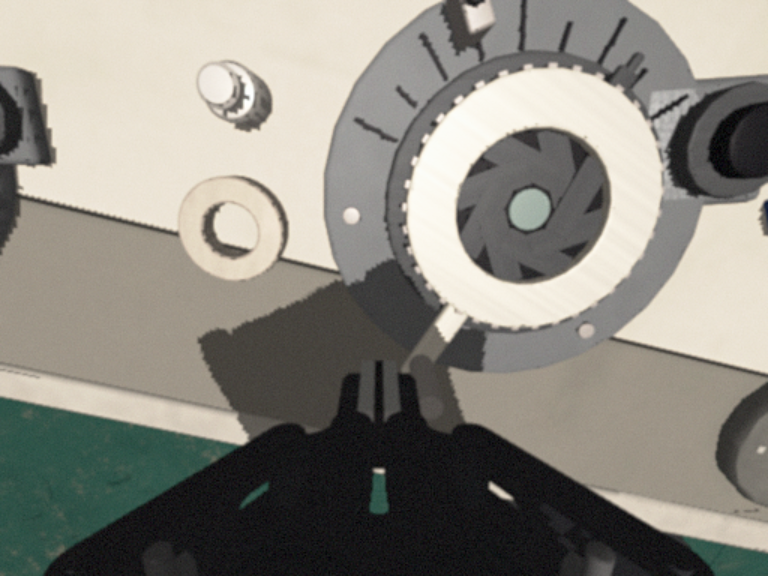

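```bash
cat >> h.py <<'E'
C0=np.array([444.2,295.7])
def ang(p,c=C0): v=np.array(p[:2])-c; return np.round([*p[:2],np.hypot(*v),np.degrees(np.arctan2(v[1],v[0]))],1)
E
python3 - <<'E'
from h import *
d=bot.get_image("wrist");s=bot.observe();E=np.array(s["eef_rot"]);p=np.array(s["ee_pos"])
W=lambda x,y,z:onz(d,(y/1.5-.2,x/1.5-.2),z)
print("pin",ang(W(432,406,70)),E.T@(W(432,406,70)-p)); print("ptr",ang(W(637,57,32)));print("disc",W(530,208,30))
print(s["wrist_force"],s["moment"])
crop(d,210,290,70,90,4.3,"pics/w9.png")
d=bot.get_image("scene"); crop(d,224,337,45,60,6,"pics/s9.png")
E
```

```text
pin [368.9 318.4  78.6 163.2] [ 2.04114617e+01  3.14488025e-02 -4.95387503e+01]
ptr [502.8 276.6  61.6 -18.1]
disc [443.71578753 293.83493308  30.        ]
[-1.85267491  1.10115796  0.35115623] [ 0.23542492  0.31044365 -0.01106491]
```

View pics/w9.png

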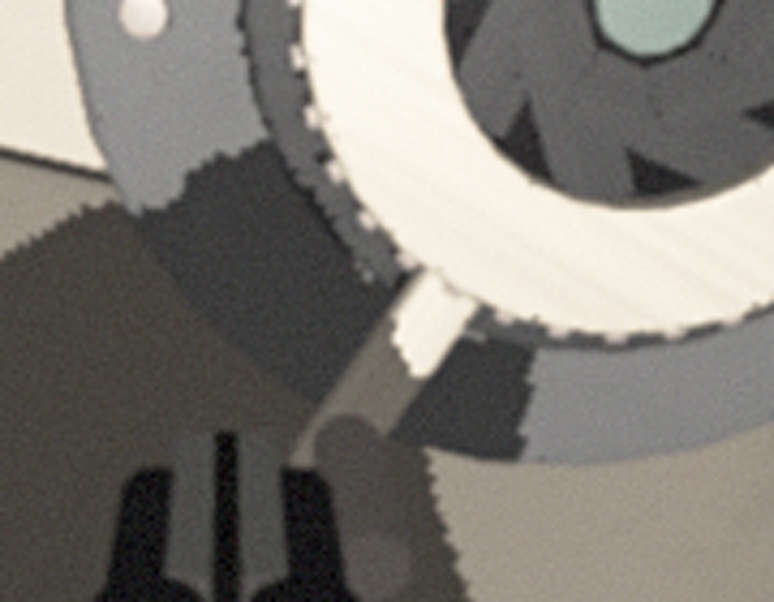

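View pics/s9.png

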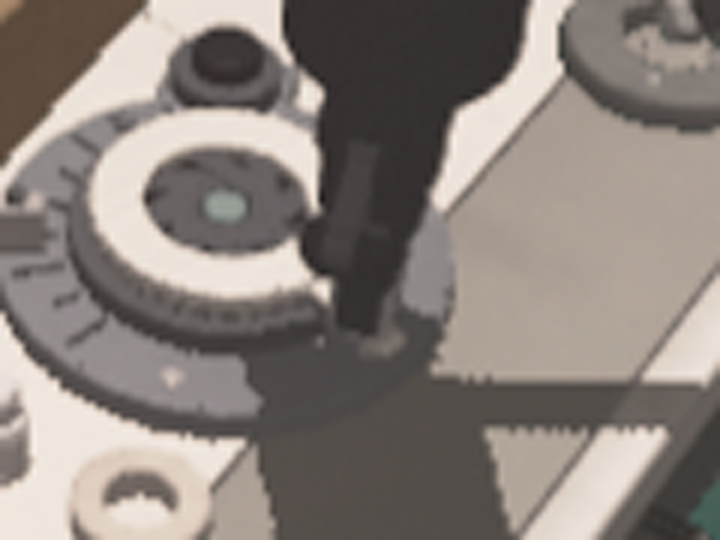

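Contact is good: the pin sits at tool x +20.4, y 0, the ring has turned about 5° and the force is 2–4 N. I'll follow the arc.

```bash
python3 -m pendant '[{"tx":3,"ty":2,"tz":0,"rx":0,"ry":0,"rz":0,"jaw":1},{"tx":7,"ty":4,"tz":0,"rx":0,"ry":0,"rz":0,"jaw":1},{"tx":11,"ty":5.5,"tz":0,"rx":0,"ry":0,"rz":0,"jaw":1},{"tx":15,"ty":7,"tz":0,"rx":0,"ry":0,"rz":0,"jaw":1},{"tx":19,"ty":8.2,"tz":0,"rx":0,"ry":0,"rz":0,"jaw":1},{"tx":23,"ty":9.3,"tz":0,"rx":0,"ry":0,"rz":0,"jaw":1},{"tx":27,"ty":10,"tz":0,"rx":0,"ry":0,"rz":0,"jaw":1},{"tx":31,"ty":10.6,"tz":0,"rx":0,"ry":0,"rz":0,"jaw":1}]'
python3 - <<'E'
from h import *
d=bot.get_image("wrist")
cv2.imwrite("pics/w10.png",cv2.resize(d["image"][:,:,::-1],None,fx=1.5,fy=1.5));s=bot.observe();p=np.array(s["ee_pos"]);print(s["ee_pos"],s["wrist_force"])
E
```

```text
time: 9.38
ee_pos: [362.2, 305.2, 20.4]
eef_rot: [[0.242, -0.97, 0.0], [-0.97, -0.242, -0.0], [0.0, -0.0, -1.0]]
wrist_force: [-2.3, 1.5, 0.3]
opening: -0.1
[362.19365778 304.56134508  20.40324368] [-0.44185357  0.51124926  0.38617928]
```

View pics/w10.png

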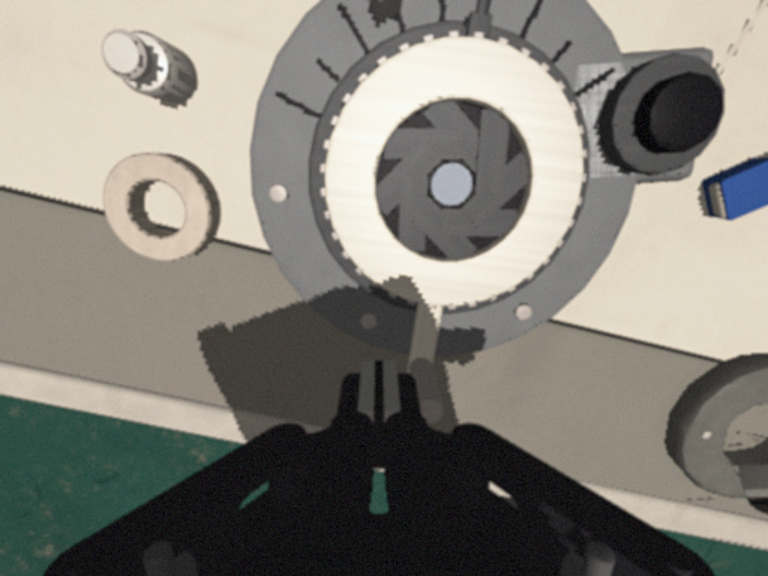

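```bash
python3 -m pendant '[{"tx":4,"ty":0.3,"tz":0,"rx":0,"ry":0,"rz":0,"jaw":1},{"tx":8.5,"ty":0.4,"tz":0,"rx":0,"ry":0,"rz":0,"jaw":1},{"tx":13,"ty":0.2,"tz":0,"rx":0,"ry":0,"rz":0,"jaw":1},{"tx":17,"ty":0,"tz":0,"rx":0,"ry":0,"rz":0,"jaw":1},{"tx":21,"ty":-0.6,"tz":0,"rx":0,"ry":0,"rz":0,"jaw":1},{"tx":25,"ty":-1.3,"tz":0,"rx":0,"ry":0,"rz":0,"jaw":1},{"tx":28,"ty":-2,"tz":0,"rx":0,"ry":0,"rz":0,"jaw":1},{"tx":30,"ty":-2.6,"tz":0,"rx":0,"ry":0,"rz":0,"jaw":1}]'
python3 -m pendant '[{"tx":-3,"ty":0,"tz":0,"rx":0,"ry":0,"rz":0,"jaw":1},{"tx":-8,"ty":0,"tz":0,"rx":0,"ry":0,"rz":0,"jaw":1},{"tx":-12,"ty":0,"tz":-4,"rx":0,"ry":0,"rz":0,"jaw":1},{"tx":-12,"ty":-5,"tz":-30,"rx":0,"ry":0,"rz":0,"jaw":1},{"tx":-12,"ty":-15,"tz":-60,"rx":0,"ry":0,"rz":0,"jaw":1},{"tx":-12,"ty":-25,"tz":-80,"rx":0,"ry":0,"rz":0,"jaw":1},{"tx":-12,"ty":-30,"tz":-80,"rx":0,"ry":0,"rz":0,"jaw":1},{"tx":-12,"ty":-30,"tz":-80,"rx":0,"ry":0,"rz":0,"jaw":1}]'
python3 - <<'E'
from h import *
bot.get_image("wrist");bot.get_image("wrist");d=bot.get_image("wrist");np.savez("w11.npz",**d)
cv2.imwrite("pics/w11.png",cv2.resize(d["image"][:,:,::-1],None,fx=1.5,fy=1.5));s=bot.observe();p=np.array(s["ee_pos"]);print(s["ee_pos"],s["wrist_force"])
d=bot.get_image("scene"); crop(d,218,315,45,60,6,"pics/s11.png")
E
```

```text
time: 10.1
ee_pos: [372.2, 277.0, 20.4]
eef_rot: [[0.242, -0.97, 0.0], [-0.97, -0.242, -0.0], [0.0, -0.0, -1.0]]
wrist_force: [-1.5, 1.3, -0.3]
opening: 0.2
time: 10.77
ee_pos: [400.6, 298.1, 102.1]
eef_rot: [[0.243, -0.97, 0.005], [-0.97, -0.243, 0.003], [-0.001, -0.005, -1.0]]
wrist_force: [-0.1, -0.3, -0.1]
opening: 0.4
[396.35922357 295.60640301  99.24114199] [-0.04500153 -0.86310185  0.00198337]
```

View pics/w11.png

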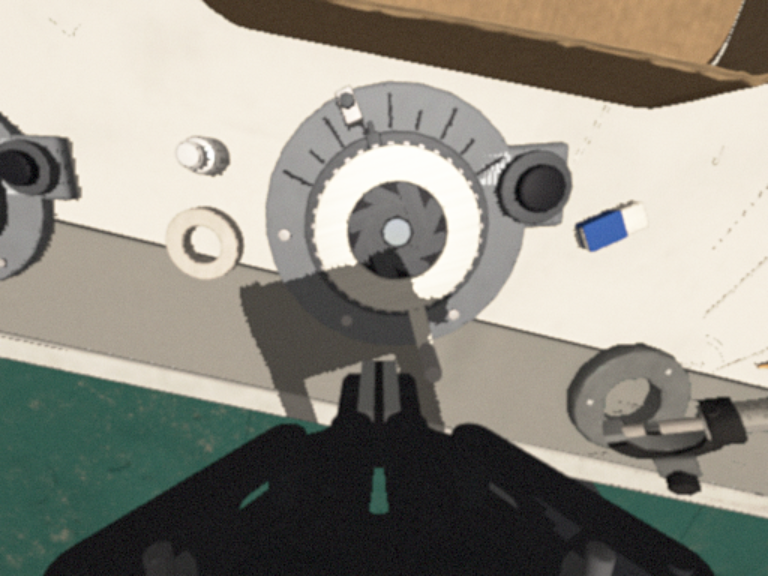

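View pics/s11.png

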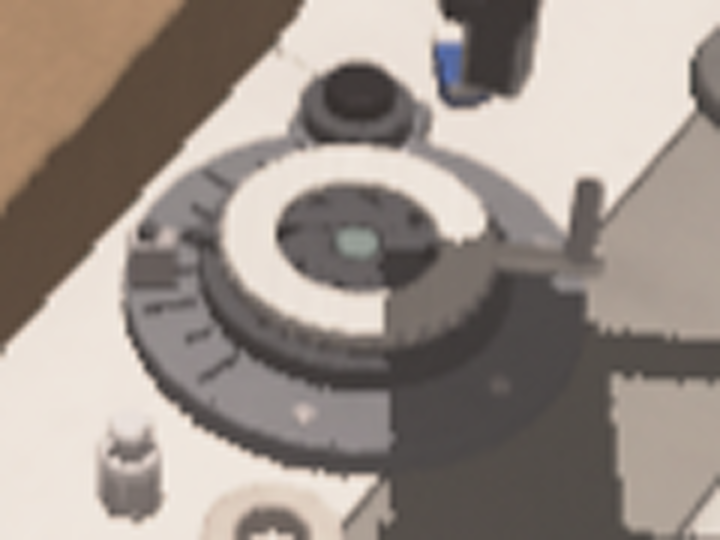

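Run:
```python
from h import *
d=dict(np.load("w11.npz")); crop(d,80,245,30,40,10,"pics/w11c.png")
```

```text
(no output)
```

View pics/w11c.png

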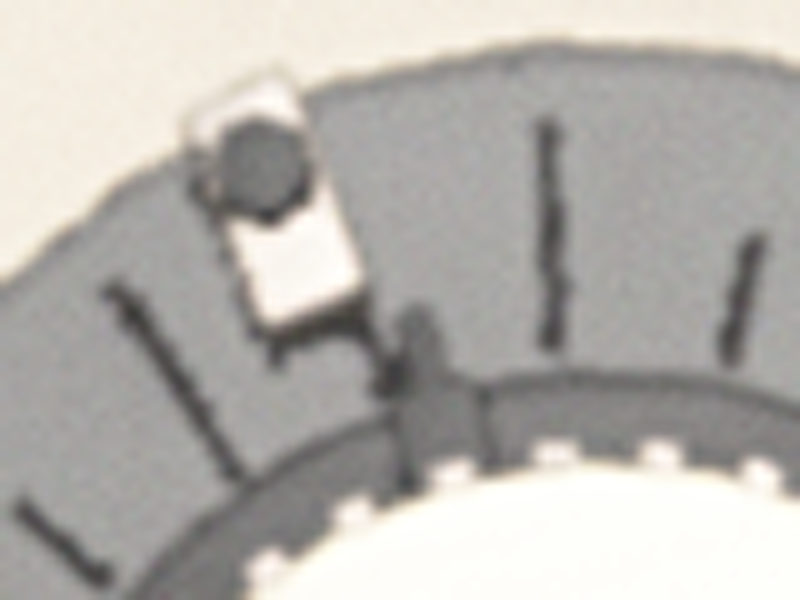

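Run:
```python
from h import *
d=dict(np.load("w11.npz"))
W=lambda x,y,z:onz(d,(50+y/10-.45,205+x/10-.45),z)
L=lambda x,y,z:onz(d,(y/1.5-.17,x/1.5-.17),z)
c=L(397,231,34);print("disc",c)
for cc in(C0,):
  i=(W(268,330,36)+W(362,285,36))/2; o=(W(185,125,36)+W(285,70,36))/2
  print("inner",ang(i,cc),"outer",ang(o,cc),"axisdir",np.degrees(np.arctan2(*(o-i)[1::-1])),"len",np.hypot(*(o-i)[:2]),"w",np.linalg.norm(W(268,330,36)-W(362,285,36)))
  print("screw",ang(W(265,168,41),cc)); print("tip32",ang(W(418,310,32),cc),"tip34",ang(W(418,310,34),cc))
  print("pin",ang(L(429,370,70),cc))
# axis through rider: passes centre?
u=(o-i)[:2]/np.hypot(*(o-i)[:2]); v=C0-i[:2]; print("offset of centre from rider axis",v[0]*u[1]-v[1]*u[0])
```

```text
disc [444.33838033 295.47969148  34.        ]
inner [497.2 333.9  65.3  35.7] outer [510.7 343.6  82.   35.7] axisdir 35.66984507094011 len 16.62096133681879 w 8.499776043245042
screw [505.8 339.6  75.6  35.5]
tip32 [499.5 325.8  62.9  28.5] tip34 [499.3 325.7  62.7  28.6]
pin [ 376.6  260.    76.4 -152.2]
offset of centre from rider axis 0.07210401936840327
```

Rider axis 35.7° (inner edge, outer edge and screw all agree), pointer tip 28.5°. Another +7.2° is needed, which is about 9.5 mm of tool x from the last push end.

```bash
python3 -m pendant '[{"tx":0,"ty":8,"tz":20,"rx":0,"ry":0,"rz":0,"jaw":1},{"tx":0,"ty":16,"tz":45,"rx":0,"ry":0,"rz":0,"jaw":1},{"tx":0,"ty":24,"tz":65,"rx":0,"ry":0,"rz":0,"jaw":1},{"tx":0,"ty":28,"tz":76,"rx":0,"ry":0,"rz":0,"jaw":1},{"tx":0,"ty":28,"tz":80,"rx":0,"ry":0,"rz":0,"jaw":1},{"tx":2,"ty":28,"tz":80,"rx":0,"ry":0,"rz":0,"jaw":1},{"tx":5,"ty":28,"tz":80,"rx":0,"ry":0,"rz":0,"jaw":1},{"tx":8,"ty":28,"tz":80,"rx":0,"ry":0,"rz":0,"jaw":1}]'
python3 -m pendant '[{"tx":2,"ty":0,"tz":0,"rx":0,"ry":0,"rz":0,"jaw":1},{"tx":4,"ty":0,"tz":0,"rx":0,"ry":0,"rz":0,"jaw":1},{"tx":6,"ty":0,"tz":0,"rx":0,"ry":0,"rz":0,"jaw":1},{"tx":8,"ty":0,"tz":0,"rx":0,"ry":0,"rz":0,"jaw":1},{"tx":10,"ty":-0.5,"tz":0,"rx":0,"ry":0,"rz":0,"jaw":1},{"tx":11.5,"ty":-0.8,"tz":0,"rx":0,"ry":0,"rz":0,"jaw":1},{"tx":12.7,"ty":-1,"tz":0,"rx":0,"ry":0,"rz":0,"jaw":1},{"tx":13.3,"ty":-1,"tz":0,"rx":0,"ry":0,"rz":0,"jaw":1}]'
python3 -m pendant '[{"tx":0,"ty":0,"tz":0,"rx":0,"ry":0,"rz":0,"jaw":1},{"tx":-5,"ty":0,"tz":0,"rx":0,"ry":0,"rz":0,"jaw":1},{"tx":-12,"ty":0,"tz":-2,"rx":0,"ry":0,"rz":0,"jaw":1},{"tx":-14,"ty":-8,"tz":-30,"rx":0,"ry":0,"rz":0,"jaw":1},{"tx":-14,"ty":-22,"tz":-60,"rx":0,"ry":0,"rz":0,"jaw":1},{"tx":-14,"ty":-32,"tz":-80,"rx":0,"ry":0,"rz":0,"jaw":1},{"tx":-14,"ty":-36,"tz":-80,"rx":0,"ry":0,"rz":0,"jaw":1},{"tx":-14,"ty":-36,"tz":-80,"rx":0,"ry":0,"rz":0,"jaw":1}]'
python3 - <<'E'
from h import *
bot.get_image("wrist");bot.get_image("wrist");d=bot.get_image("wrist");np.savez("w12.npz",**d)
cv2.imwrite("pics/w12.png",cv2.resize(d["image"][:,:,::-1],None,fx=1.5,fy=1.5));s=bot.observe();p=np.array(s["ee_pos"]);print(s["ee_pos"],s["wrist_force"])
r,c=proj(d,(497,334,36));print(r,c);crop(d,r,c,30,40,10,"pics/w12c.png");print(int(r)-30,int(c)-40)
E
```

```text
time: 11.63
ee_pos: [373.8, 282.0, 20.9]
eef_rot: [[0.243, -0.97, 0.001], [-0.97, -0.243, 0.001], [-0.0, -0.001, -1.0]]
wrist_force: [0.3, -0.4, -0.0]
opening: -0.0
time: 12.3
ee_pos: [377.5, 269.2, 20.6]
eef_rot: [[0.242, -0.97, 0.001], [-0.97, -0.242, 0.0], [-0.0, -0.001, -1.0]]
wrist_force: [1.2, 2.7, 0.7]
opening: -0.2
time: 12.97
ee_pos: [409.9, 292.5, 101.4]
eef_rot: [[0.243, -0.97, 0.003], [-0.97, -0.243, 0.001], [-0.001, -0.003, -1.0]]
wrist_force: [-0.4, -0.3, -0.3]
opening: 0.4
[406.27374751 290.41101664  98.92133639] [ 0.75356321  0.26943807 -0.0507876 ]
91.01209820056893 226.844881555381
61 186
```

View pics/w12c.png

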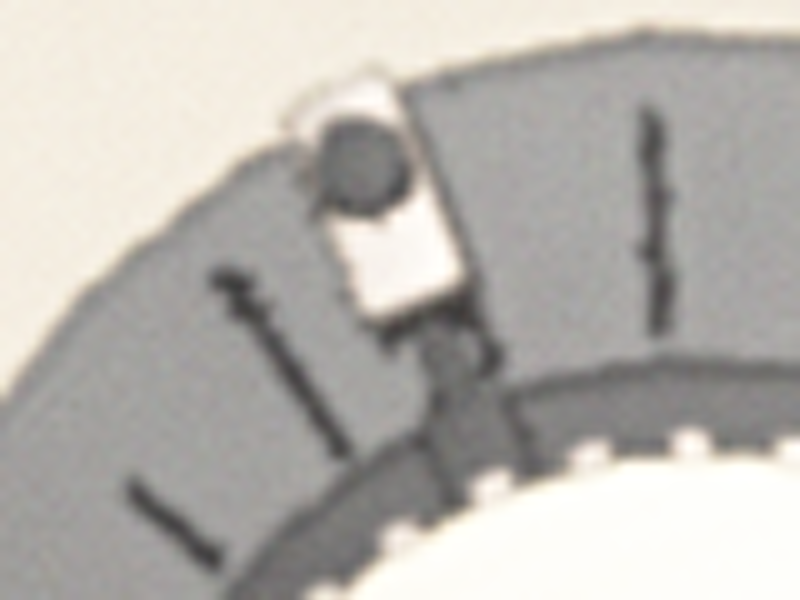

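View pics/w12.png

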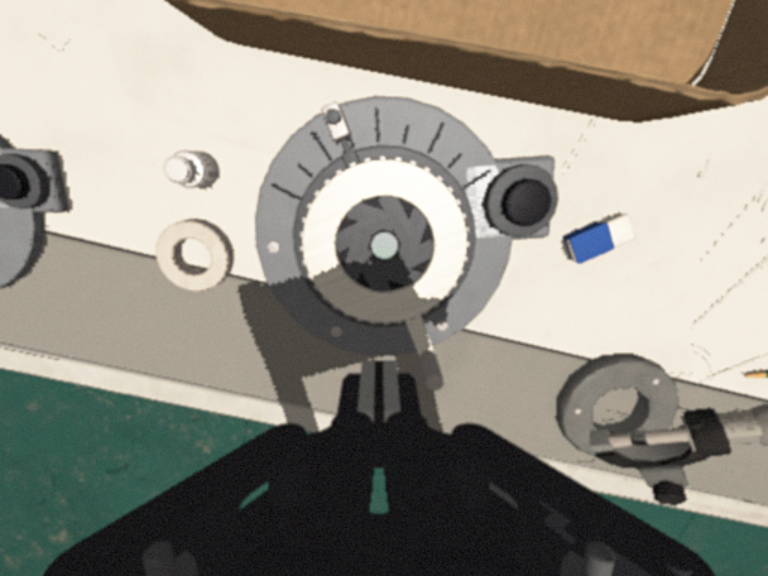

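Run:
```python
from h import *
d=dict(np.load("w12.npz"))
W=lambda x,y,z:onz(d,(61+y/10-.45,186+x/10-.45),z)
L=lambda x,y,z:onz(d,(y/1.5-.17,x/1.5-.17),z)
print(L(384,246,34))
i=(W(375,320,36)+W(468,275,36))/2
print("inner",ang(i),"screw",ang(W(362,167,41)))
for z in(32,34): print(z,"tip",ang(W(440,328,z)),"body L/R", ang(W(425,360,z)),ang(W(480,350,z)),ang(W(455,375,z)))
im=d["image"][:,:,::-1][85:105,220:245]
g=cv2.resize(im,None,fx=28,fy=28,interpolation=cv2.INTER_CUBIC); g=cv2.convertScaleAbs(g,alpha=1.8,beta=-40); cv2.imwrite("pics/w12d.png",g)
```

```text
[443.28623116 295.46123161  34.        ]
inner [497.7 333.4  65.5  35.2] screw [505.8 339.6  75.7  35.5]
32 tip [495.9 331.8  63.1  34.9] body L/R [493.1 332.5  61.2  36.9] [495.  328.1  60.3  32.5] [492.6 329.7  59.2  35.1]
34 tip [495.8 331.6  62.9  34.8] body L/R [493.1 332.3  61.1  36.8] [495.  328.   60.2  32.4] [492.6 329.6  59.   35. ]
```

View pics/w12d.png

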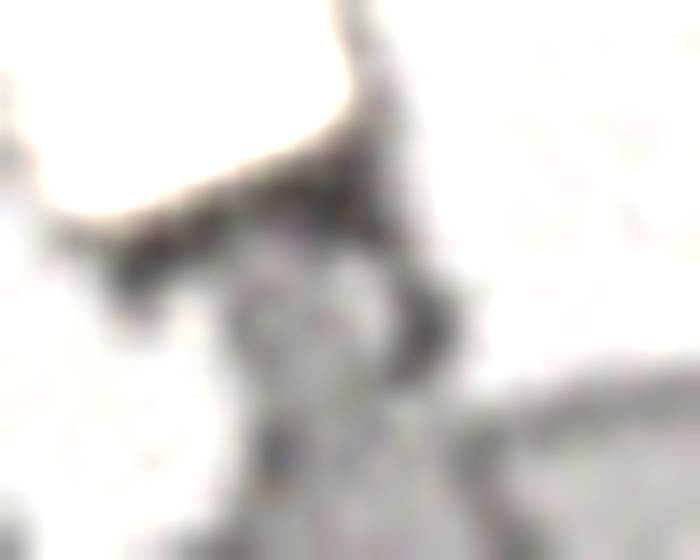

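Tip ≈ 34.9–35.1° against the rider at 35.2–35.7°: within about half a degree. I'll take one closer look.

```bash
python3 -m pendant '[{"tx":-5,"ty":3,"tz":8,"rx":0,"ry":0,"rz":0,"jaw":1},{"tx":-10,"ty":6,"tz":16,"rx":0,"ry":0,"rz":0,"jaw":1},{"tx":-15,"ty":9,"tz":24,"rx":0,"ry":0,"rz":0,"jaw":1},{"tx":-20,"ty":12,"tz":32,"rx":0,"ry":0,"rz":0,"jaw":1},{"tx":-24,"ty":15,"tz":38,"rx":0,"ry":0,"rz":0,"jaw":1},{"tx":-24,"ty":15,"tz":38,"rx":0,"ry":0,"rz":0,"jaw":1},{"tx":-24,"ty":15,"tz":38,"rx":0,"ry":0,"rz":0,"jaw":1},{"tx":-24,"ty":15,"tz":38,"rx":0,"ry":0,"rz":0,"jaw":1}]'
python3 - <<'E'
from h import *
ims=[bot.get_image("wrist") for _ in range(5)]
d=dict(ims[-1]); d["image"]=np.mean([i["image"] for i in ims],0).astype(np.uint8)
np.savez("w13.npz",**d); print(bot.observe()["ee_pos"],np.ptp([i["t"] for i in ims],0))
r,c=proj(d,(499,335,36));print(int(r)-20,int(c)-26);crop(d,r,c,20,26,15,"pics/w13c.png")
E
```

```text
time: 13.78
ee_pos: [388.4, 311.3, 62.4]
eef_rot: [[0.243, -0.97, 0.0], [-0.97, -0.243, 0.0], [0.0, -0.0, -1.0]]
wrist_force: [1.1, 0.2, 0.2]
opening: 0.1
[388.6715244  311.08039118  62.84116593] [0.19887979 0.35716191 0.07053177]
44 230
```

View pics/w13c.png

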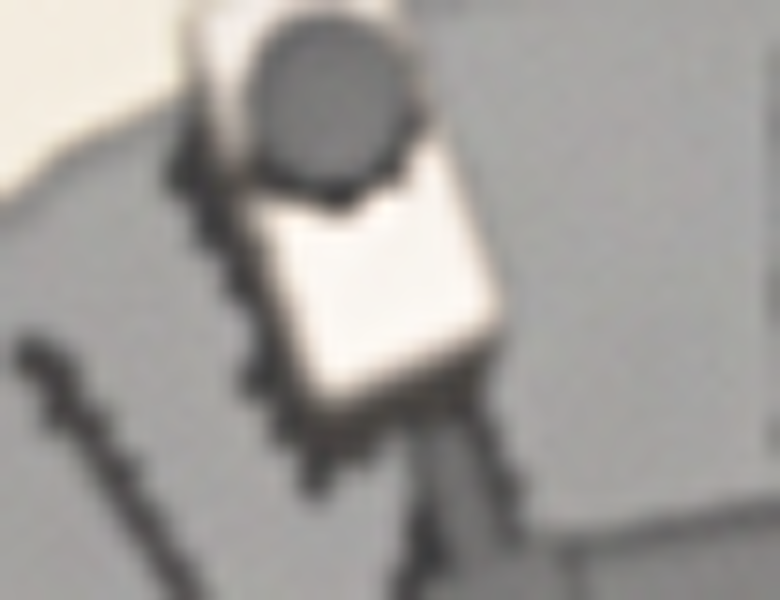

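Run:
```python
from h import *
d=dict(np.load("w13.npz"))
W=lambda x,y,z:onz(d,(44+y/15-.47,230+x/15-.47),z)
a,b=W(310,405,36),W(500,318,36)
print("w",np.linalg.norm(a-b),"inner",ang((a+b)/2),"screw",ang(W(328,100,41)))
l,r=W(265,235,36),W(448,160,36);print("mid2",ang((l+r)/2))
for n,p in(("tip",(450,430)),("L",(425,445)),("R",(485,420)),("body",(480,540)),("bl",(447,545)),("br",(515,540))): print(n,ang(W(*p,32)),ang(W(*p,34)))
import glob
# predicted mark px
R=np.radians(35.5);print("mark px crop",[(v) for v in ((np.array(proj(d,(*(C0+64*np.array([np.cos(R),np.sin(R)])),32)))-[44,230]+.47)*15)[::-1]])
g=cv2.imread("pics/w13c.png")[330:600,250:650];cv2.imwrite("pics/w13e.png",cv2.resize(cv2.convertScaleAbs(g,alpha=2,beta=-60),None,fx=1.9,fy=1.9))
```

```text
w 9.390023045477445 inner [497.3 334.3  65.7  36. ] screw [505.9 340.   76.   35.7]
mid2 [503.3 338.1  72.7  35.6]
tip [495.6 331.6  62.7  34.9] [495.3 331.6  62.5  35.1]
L [494.7 332.6  62.5  36.2] [494.4 332.6  62.3  36.3]
R [496.4 330.1  62.5  33.4] [496.1 330.1  62.3  33.5]
body [491.4 329.   57.8  35.3] [491.2 329.1  57.6  35.4]
bl [490.8 330.5  58.1  36.8] [490.6 330.5  58.   36.9]
br [491.8 327.4  57.2  33.7] [491.6 327.5  57.   33.9]
mark px crop [np.float64(427.7766797768579), np.float64(406.5851550307289)]
```

View pics/w13e.png

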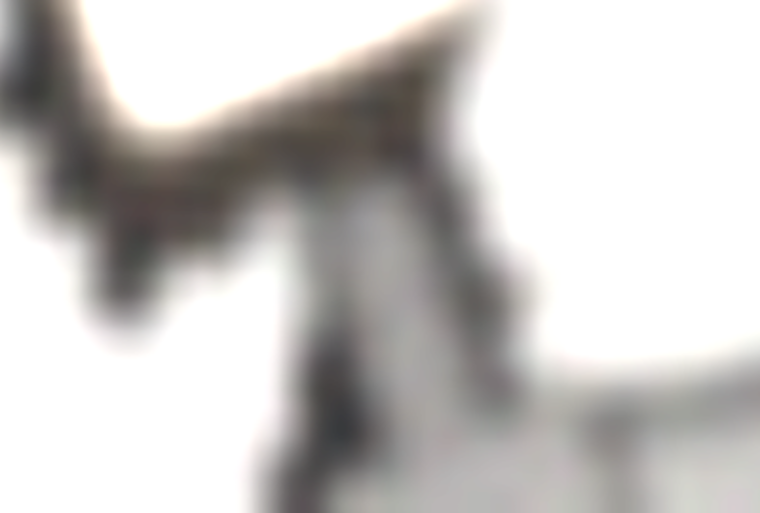

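The rider is at 35.7 ± 0.2° and the pointer at 35.2 ± 0.3°. That is about 0.5 mm at the tip and well inside the rider's middle, so the ring is set. Now I'll move over the lamp button.

```bash
python3 -m pendant '[{"tx":0,"ty":-3,"tz":-10,"rx":0,"ry":0,"rz":0,"jaw":1},{"tx":15,"ty":-12,"tz":-20,"rx":0,"ry":0,"rz":0,"jaw":1},{"tx":35,"ty":-25,"tz":-20,"rx":0,"ry":0,"rz":0,"jaw":1},{"tx":55,"ty":-38,"tz":-20,"rx":0,"ry":0,"rz":0,"jaw":1},{"tx":75,"ty":-50,"tz":-20,"rx":0,"ry":0,"rz":0,"jaw":1},{"tx":95,"ty":-63,"tz":-20,"rx":0,"ry":0,"rz":0,"jaw":1},{"tx":109,"ty":-73,"tz":-20,"rx":0,"ry":0,"rz":0,"jaw":1},{"tx":113,"ty":-75.5,"tz":-20,"rx":0,"ry":0,"rz":0,"jaw":1}]'
python3 -m pendant '[{"tx":0,"ty":0,"tz":10,"rx":0,"ry":0,"rz":0,"jaw":1},{"tx":0,"ty":0,"tz":20,"rx":0,"ry":0,"rz":0,"jaw":1},{"tx":0,"ty":0,"tz":30,"rx":0,"ry":0,"rz":0,"jaw":1},{"tx":0,"ty":0,"tz":38,"rx":0,"ry":0,"rz":0,"jaw":1},{"tx":0,"ty":0,"tz":43,"rx":0,"ry":0,"rz":0,"jaw":1},{"tx":0,"ty":0,"tz":46,"rx":0,"ry":0,"rz":0,"jaw":1},{"tx":0,"ty":0,"tz":46,"rx":0,"ry":0,"rz":0,"jaw":1},{"tx":0,"ty":0,"tz":46,"rx":0,"ry":0,"rz":0,"jaw":1}]'
python3 - <<'E'
from h import *
d=bot.get_image("wrist")
cv2.imwrite("pics/w14.png",cv2.resize(d["image"][:,:,::-1],None,fx=1.5,fy=1.5));s=bot.observe();p=np.array(s["ee_pos"]);print(s["ee_pos"],s["wrist_force"])
d=bot.get_image("scene"); crop(d,195,318,45,60,6,"pics/s14.png")
E
```

```text
time: 14.7
ee_pos: [491.7, 218.2, 82.9]
eef_rot: [[0.24, -0.971, 0.003], [-0.971, -0.24, 0.0], [0.001, -0.003, -1.0]]
wrist_force: [0.1, 0.2, -0.2]
opening: -0.4
time: 15.37
ee_pos: [488.6, 220.0, 36.2]
eef_rot: [[0.243, -0.97, -0.0], [-0.97, -0.243, -0.0], [-0.0, 0.0, -1.0]]
wrist_force: [-0.0, 0.5, 0.6]
opening: -0.1
[488.93887445 220.01604701  36.54375141] [ 0.83418088 -0.04822312  0.49134498]
```

View pics/w14.png

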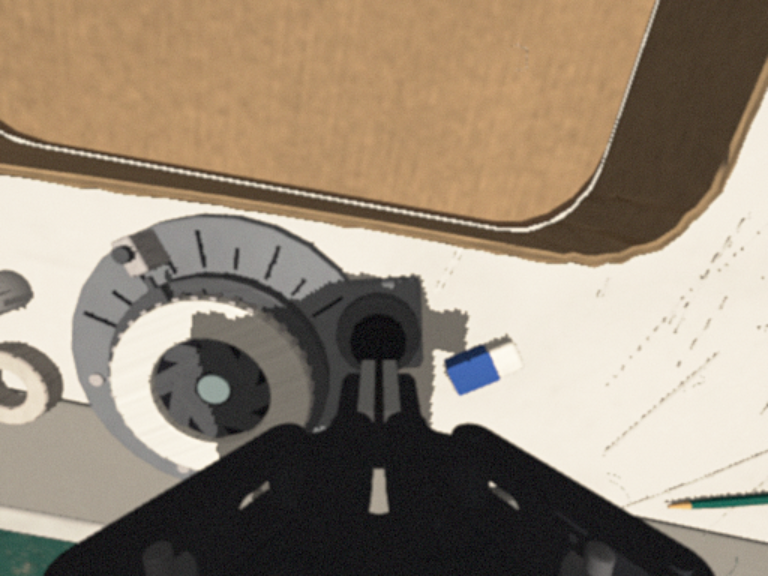

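View pics/s14.png

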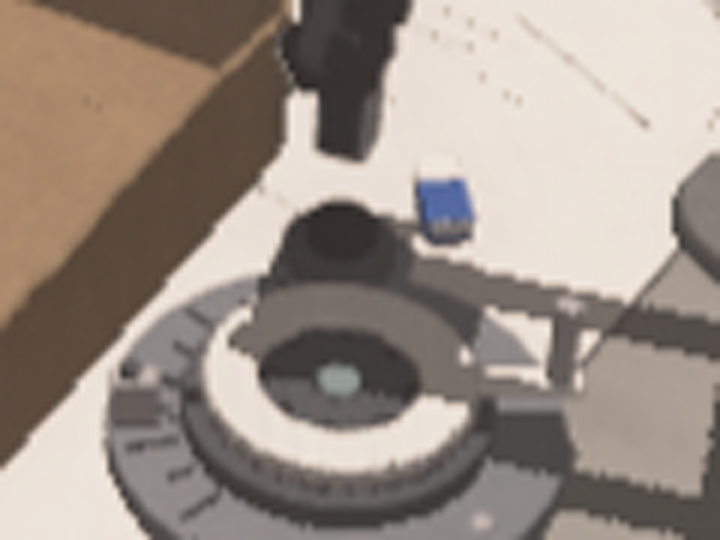

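The finger is centred over the button; scene crop: fingertip at (345,155), button top at (343,222), a gap of about 30 mm. I'll descend.

```bash
python3 -m pendant '[{"tx":0,"ty":0,"tz":5,"rx":0,"ry":0,"rz":0,"jaw":1},{"tx":0,"ty":0,"tz":10,"rx":0,"ry":0,"rz":0,"jaw":1},{"tx":0,"ty":0,"tz":14,"rx":0,"ry":0,"rz":0,"jaw":1},{"tx":0,"ty":0,"tz":17,"rx":0,"ry":0,"rz":0,"jaw":1},{"tx":0,"ty":0,"tz":19,"rx":0,"ry":0,"rz":0,"jaw":1},{"tx":0,"ty":0,"tz":21,"rx":0,"ry":0,"rz":0,"jaw":1},{"tx":0,"ty":0,"tz":22,"rx":0,"ry":0,"rz":0,"jaw":1},{"tx":0,"ty":0,"tz":22,"rx":0,"ry":0,"rz":0,"jaw":1}]'
python3 - <<'E'
from h import *
d=bot.get_image("wrist")
crop(d,230,255,50,65,6,"pics/w15.png");s=bot.observe();p=np.array(s["ee_pos"]);print(s["ee_pos"],s["wrist_force"])
d=bot.get_image("scene"); crop(d,195,318,35,45,8,"pics/s15.png")
E
```

```text
time: 16.13
ee_pos: [488.6, 219.6, 14.1]
eef_rot: [[0.242, -0.97, -0.0], [-0.97, -0.242, -0.0], [0.0, 0.0, -1.0]]
wrist_force: [-0.0, 0.1, -0.2]
opening: -0.0
[488.77372201 219.67578278  14.28890267] [-0.19664879  0.27361834  0.64887118]
```

View pics/w15.png

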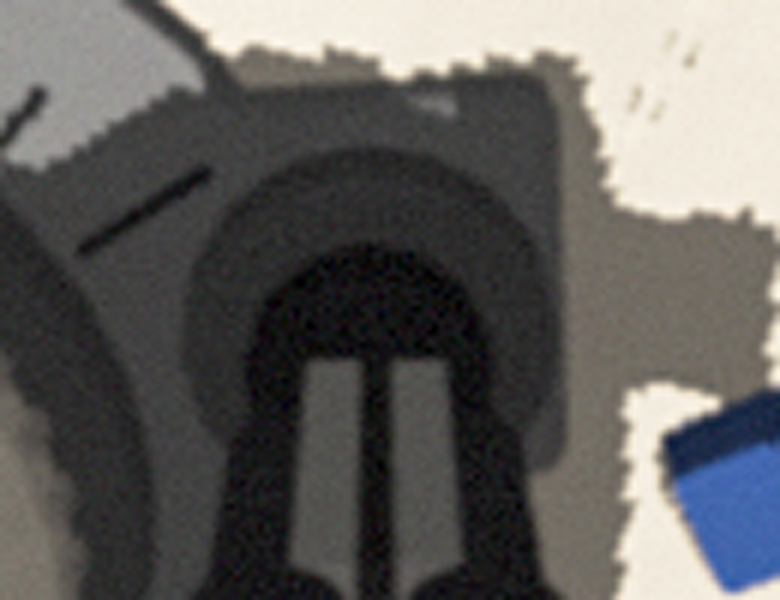

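View pics/s15.png

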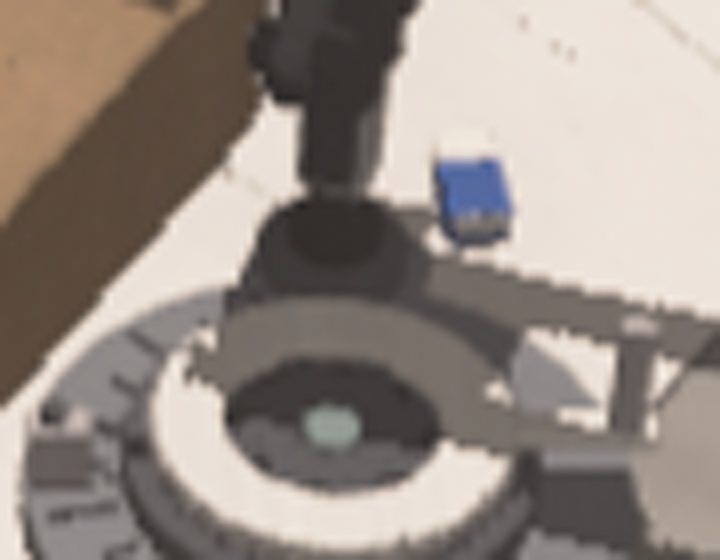

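```bash
python3 -m pendant '[{"tx":0,"ty":0,"tz":3,"rx":0,"ry":0,"rz":0,"jaw":1},{"tx":0,"ty":0,"tz":6,"rx":0,"ry":0,"rz":0,"jaw":1},{"tx":0,"ty":0,"tz":8,"rx":0,"ry":0,"rz":0,"jaw":1},{"tx":0,"ty":0,"tz":10,"rx":0,"ry":0,"rz":0,"jaw":1},{"tx":0,"ty":0,"tz":11,"rx":0,"ry":0,"rz":0,"jaw":1},{"tx":0,"ty":0,"tz":12,"rx":0,"ry":0,"rz":0,"jaw":1},{"tx":0,"ty":0,"tz":13,"rx":0,"ry":0,"rz":0,"jaw":1},{"tx":0,"ty":0,"tz":13,"rx":0,"ry":0,"rz":0,"jaw":1}]'
```

```text
time: 16.9
ee_pos: [488.5, 219.6, 1.3]
eef_rot: [[0.242, -0.97, -0.0], [-0.97, -0.242, -0.0], [0.0, 0.001, -1.0]]
wrist_force: [-0.9, -0.6, 1.5]
opening: 0.2
```

```bash
python3 -m pendant '[{"tx":0,"ty":0,"tz":1,"rx":0,"ry":0,"rz":0,"jaw":1},{"tx":0,"ty":0,"tz":1.5,"rx":0,"ry":0,"rz":0,"jaw":1},{"tx":0,"ty":0,"tz":2,"rx":0,"ry":0,"rz":0,"jaw":1},{"tx":0,"ty":0,"tz":2.5,"rx":0,"ry":0,"rz":0,"jaw":1},{"tx":0,"ty":0,"tz":3,"rx":0,"ry":0,"rz":0,"jaw":1},{"tx":0,"ty":0,"tz":3.5,"rx":0,"ry":0,"rz":0,"jaw":1},{"tx":0,"ty":0,"tz":4,"rx":0,"ry":0,"rz":0,"jaw":1},{"tx":0,"ty":0,"tz":4,"rx":0,"ry":0,"rz":0,"jaw":1}]'
```

```text
time: 17.57
ee_pos: [488.6, 219.6, -2.6]
eef_rot: [[0.242, -0.97, -0.0], [-0.97, -0.242, -0.0], [0.0, 0.0, -1.0]]
wrist_force: [-1.1, -1.0, 2.8]
opening: 0.0
```

```bash
python3 -m pendant '[{"tx":0,"ty":0,"tz":0.5,"rx":0,"ry":0,"rz":0,"jaw":1},{"tx":0,"ty":0,"tz":1,"rx":0,"ry":0,"rz":0,"jaw":1},{"tx":0,"ty":0,"tz":1.5,"rx":0,"ry":0,"rz":0,"jaw":1},{"tx":0,"ty":0,"tz":2,"rx":0,"ry":0,"rz":0,"jaw":1},{"tx":0,"ty":0,"tz":2.5,"rx":0,"ry":0,"rz":0,"jaw":1},{"tx":0,"ty":0,"tz":3,"rx":0,"ry":0,"rz":0,"jaw":1},{"tx":0,"ty":0,"tz":3.5,"rx":0,"ry":0,"rz":0,"jaw":1},{"tx":0,"ty":0,"tz":3.5,"rx":0,"ry":0,"rz":0,"jaw":1}]'
python3 - <<'E'
from h import *
d=bot.get_image("wrist")
crop(d,230,255,50,65,6,"pics/w16.png");s=bot.observe();p=np.array(s["ee_pos"]);print(s["ee_pos"],s["wrist_force"])
d=bot.get_image("scene"); crop(d,195,318,35,45,8,"pics/s16.png")
E
```

```text
time: 18.23
ee_pos: [488.8, 219.7, -3.3]
eef_rot: [[0.243, -0.97, 0.001], [-0.97, -0.243, 0.0], [-0.0, -0.001, -1.0]]
wrist_force: [-7.2, -2.6, 26.9]
opening: 0.2
[488.77234437 219.69156721  -3.30566331] [-7.36222332 -2.5699876  26.6529433 ]
```

View pics/s16.png

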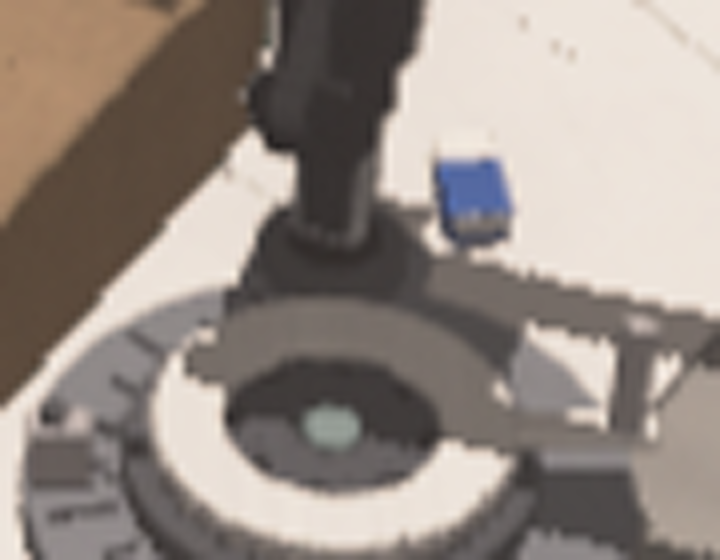

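View pics/w16.png

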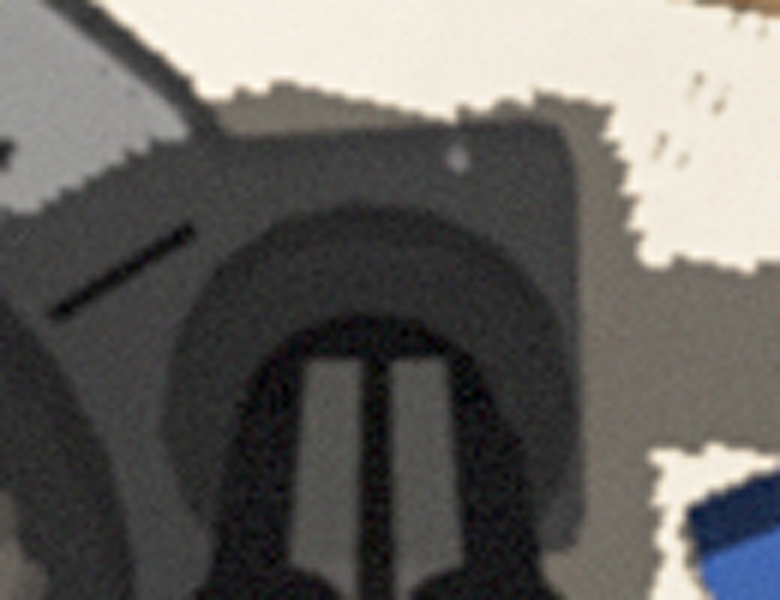

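The force rose like a spring (1.5, then 2.8 N) and then hit a hard stop at 27 N, about 6 mm below first contact: the button is fully down. Now I'll release.

```bash
python3 -m pendant '[{"tx":0,"ty":0,"tz":-3,"rx":0,"ry":0,"rz":0,"jaw":1},{"tx":0,"ty":0,"tz":-6,"rx":0,"ry":0,"rz":0,"jaw":1},{"tx":0,"ty":0,"tz":-10,"rx":0,"ry":0,"rz":0,"jaw":1},{"tx":0,"ty":0,"tz":-15,"rx":0,"ry":0,"rz":0,"jaw":1},{"tx":0,"ty":0,"tz":-25,"rx":0,"ry":0,"rz":0,"jaw":1},{"tx":0,"ty":0,"tz":-45,"rx":0,"ry":0,"rz":0,"jaw":1},{"tx":0,"ty":0,"tz":-70,"rx":0,"ry":0,"rz":0,"jaw":1},{"tx":0,"ty":0,"tz":-95,"rx":0,"ry":0,"rz":0,"jaw":1}]'
python3 -m pendant '[{"tx":-12,"ty":10,"tz":0,"rx":0,"ry":0,"rz":0,"jaw":1},{"tx":-25,"ty":20,"tz":-5,"rx":0,"ry":0,"rz":0,"jaw":1},{"tx":-40,"ty":32,"tz":-5,"rx":0,"ry":0,"rz":0,"jaw":1},{"tx":-55,"ty":45,"tz":-5,"rx":0,"ry":0,"rz":0,"jaw":1},{"tx":-70,"ty":58,"tz":-5,"rx":0,"ry":0,"rz":0,"jaw":1},{"tx":-85,"ty":68,"tz":-5,"rx":0,"ry":0,"rz":0,"jaw":1},{"tx":-95,"ty":75,"tz":-5,"rx":0,"ry":0,"rz":0,"jaw":1},{"tx":-95,"ty":75,"tz":-5,"rx":0,"ry":0,"rz":0,"jaw":1}]'
python3 - <<'E'
from h import *
ims=[bot.get_image("wrist") for _ in range(4)]
d=dict(ims[-1]);np.savez("w17.npz",**d);s=bot.observe();print(s["ee_pos"],s["wrist_force"])
r,c=proj(d,(470,290,36));print(int(r)-60,int(c)-80);crop(d,r,c,60,80,5,"pics/w17.png")
r,c=proj(d,(499,335,36));print(int(r)-20,int(c)-26);crop(d,r,c,20,26,15,"pics/w17c.png")
d=bot.get_image("scene"); crop(d,218,315,50,60,6,"pics/s17.png")
E
```

```text
time: 19.0
ee_pos: [488.7, 219.7, 89.7]
eef_rot: [[0.242, -0.97, -0.001], [-0.97, -0.242, -0.0], [0.0, 0.001, -1.0]]
wrist_force: [1.2, 0.1, 0.7]
opening: -0.2
time: 19.67
ee_pos: [391.0, 294.8, 93.9]
eef_rot: [[0.245, -0.97, -0.001], [-0.97, -0.245, 0.0], [-0.0, 0.001, -1.0]]
wrist_force: [0.0, -0.3, -0.7]
opening: 0.0
[393.89844443 293.55038207  93.95323942] [ 0.00277117  0.82689039 -0.04777325]
62 197
51 206
```

View pics/w17.png

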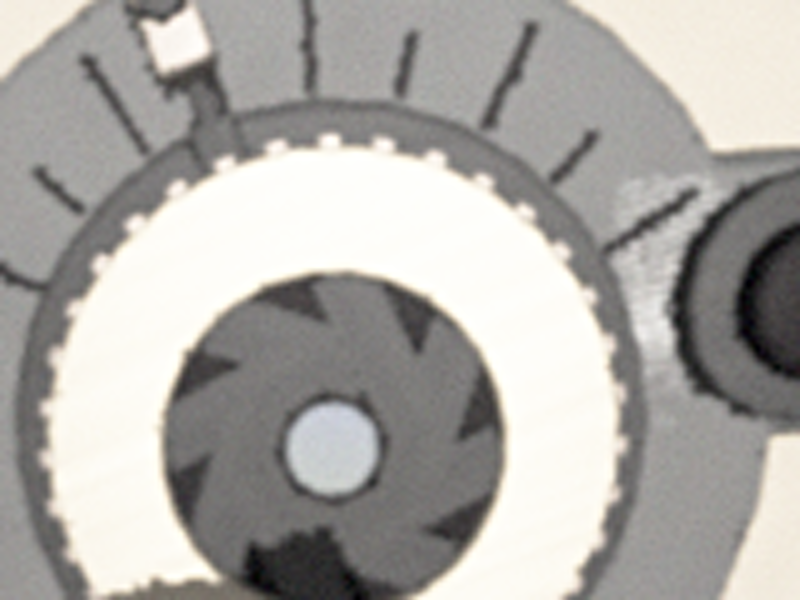

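View pics/w17c.png

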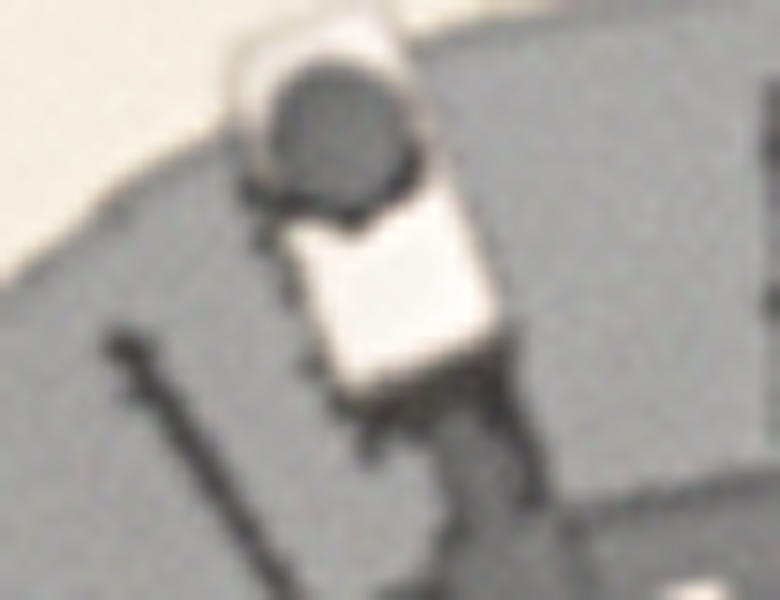

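View pics/s17.png

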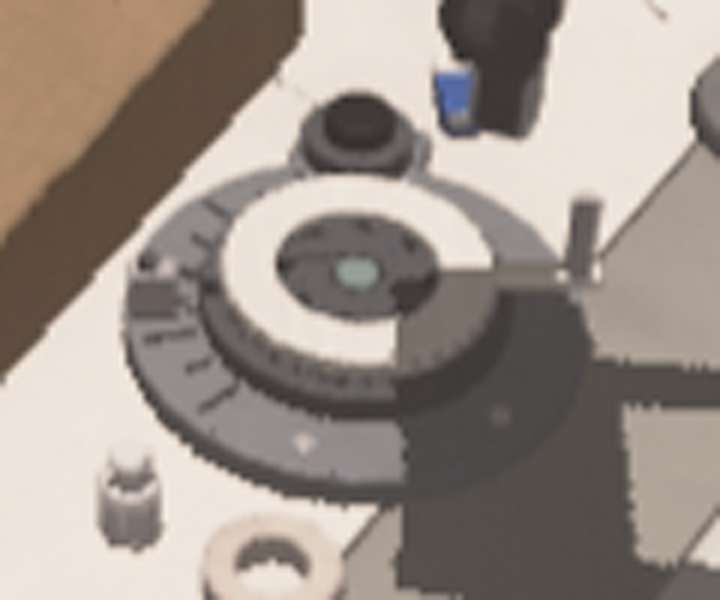

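Run:
```python
from h import *
d=dict(np.load("w17.npz"))
W=lambda x,y,z:onz(d,(51+y/15-.47,206+x/15-.47),z)
a,b=W(335,388,36),W(502,318,36);a2,b2=W(290,235,36),W(455,180,36)
print("w",np.linalg.norm(a-b),"inner",ang((a+b)/2),"mid",ang((a2+b2)/2),"screw",ang(W(340,137,41)))
for n,p in(("tip",(462,415)),("m",(483,470)),("low",(500,510))): print(n,ang(W(*p,32)))
# lens centre as axis
c=onz(d,(62+447/5-.4,197+332/5-.4),30)[:2];print(c)
print("rel lens: rider",ang((a+b)/2,c),ang(W(340,137,41),c),"tip",ang(W(462,415,32),c),ang(W(483,470,32),c))
```

```text
w 9.57787512883006 inner [497.5 334.3  65.8  35.9] mid [503.8 338.2  73.1  35.5] screw [505.9 339.9  75.9  35.6]
tip [495.5 331.7  62.7  35. ]
m [493.1 329.9  59.7  35. ]
low [491.4 328.6  57.5  34.9]
[443.50706216 295.33143659]
rel lens: rider [497.5 334.3  66.6  35.8] [505.9 339.9  76.7  35.6] tip [495.5 331.7  63.4  34.9] [493.1 329.9  60.5  34.9]
```

Run:
```python
from rig import bot
print(bot.hand_in(), bot.observe()["time"])
```

```text
the job is handed in; nothing more can be done
the job is handed in; nothing more can be done
```

I pushed the lever pin round its arc with the shut fingers until the pointer stood at the rider. I then pressed the lamp button to its stop, let it up again and handed the job in. The clock read 19.7 s when the arm had moved clear.

- **Ring setting:** in the last check the pointer was at about 35.0° and the rider's middle at about 35.6°. That is roughly 0.7 mm short at the tip. I left it there because moving the ring after pressing the button would have broken the order.
- **Forces:** the readings I took while pushing stayed under about 5.5 N. They were taken only at the end of each move, so a brief peak in between would not show. The press ended at about 27 N on the button's hard stop, roughly 6 mm below first contact.
- **Loose things:** the button was up afterwards. The check weight, ring gauge and eraser looked where they were at the start; I judged this by eye and did not measure it. The arm was clear of everything.
- **Disagreement:** the fingertips stood about 25–30 mm above the reported tool point. The first approach therefore passed over the pin without touching it, and I corrected for this from the pictures before pushing.

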